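Set out the solvent-mixing station

TASK

Set up the mixing station on the lab bench: stand the beaker on the middle of the stirrer's plate, with the stir bar inside it and the knobbed cover fitted on top. In the two-bay tray, stand the tall bottle in the bay next to the stirrer and the squat jar in the other bay, so that the bottle is between the stirrer and the jar. Leave the mouse, the vial rack and the spare cap where they are.

Things in the scene. Friction and masses are not known exactly. Their poses are not given: they have to be found in the camera images.
- stirrer: magnetic stirrer, fixed to the bench: white box 147 x 120 mm with a round steel plate (110 mm across) whose flat top is 50 mm above the bench, and a black knob on its front. Origin: at bench height, straight below the centre of the plate; z up, front towards -x (the box reaches 85 mm to -x, 62 mm to +x, 60 mm to either side). It stands to the left or to the right of the tray.
- tray: shallow grey two-bay bottle tray, fixed to the bench: 104 mm along its x, 208 mm along its y, walls 4 mm thick and 18 mm high, floor 4 mm thick, parted by a cross wall of the same height in the middle into two bays of 96 x 98 mm; bay centres at y = +51 and -51 mm in its frame. Origin: centre of the underside; z up.
- beaker: wide low white plastic beaker, straight-sided, 66 mm across, 70 mm tall, wall 3 mm, floor 4 mm, open at the top, no handle, 70 g. Origin: centre of its underside, z up. Grasp across the outside.
- stir_bar: white eight-sided stir bar, a rod 38 mm long (along its x) and 12 mm thick, lying on the bench, 15 g. Origin: underneath the rod's middle, on the bench; the rod's axis is 6 mm above.
- cover: grey round beaker cover, 60 g: below, a locating plug 51 mm across and 6 mm deep, on which it stands; a disc 76 mm across, 6 to 11 mm above the origin, that rests on the beaker rim when fitted; on top an upright round knob 18 mm across, 11 to 40 mm above the origin. Origin: centre of the plug's underside, z up; when fitted, 64 mm above the beaker's origin.
- tall_bottle: tall slim amber glass bottle, body 50 mm across up to 100 mm height, sloping shoulder, white screw cap 32 mm across from 122 to 150 mm height (the top), about 0.25 kg. Origin: centre of its underside, z up. The cap is firmly on.
- jar: short squat amber glass jar, body 64 mm across up to 50 mm height, flat white cap 58 mm across from 55 to 72 mm height (the top), about 0.22 kg. Origin: centre of its underside, z up. The cap is firmly on.
- mouse: black computer mouse, loose, 100 x 58 mm, 26 mm tall; bystander. Origin: centre of its underside.
- vial_rack: blue rack full of small vials, loose, 70 x 110 mm, 48 mm tall; bystander. Origin: centre of its underside.
- spare_cap: single white screw cap lying on the bench, loose, 40 mm across, 18 mm tall; bystander. Origin: centre of its underside.

How it is judged:
By the outcome, as a careful person would: the job done as asked, in the order asked, and still so for the second after the job is handed in, with the robot touching nothing.
It also fails if it takes over 131 s, if anything falls off the work surface, if the arm or the gripper's body presses on something with over 40 N, if the wrist force passes 120 N, or if a joint passes its speed limit or range.

ROBOT

A 6-joint arm with a two-finger parallel gripper is mounted at the origin on the work surface. World frame = base frame: x ahead of the robot, y to its left, z up, the work surface at z = 0. Lengths are in m, angles in rad, forces in N, time in s.
With the tool pointing down it reaches from about 0.275 to 0.975 m from the base axis. Payload 8.4 kg.
Tool frame: the origin (TCP) lies between the finger pads; the fingertips stand 17 mm ahead of it and the grasp point (between the pads) lies 2 mm behind it; z points along the fingers, y is the direction in which the jaws open and shut (so a half turn about z gives the same grasp; the last joint's range is limited). The gripper opens to 92 mm and grips with 3 to 60 N. Pads are 20 mm wide; open, the fingers measure 128 mm over their backs; the gripper's body (75 mm by 189 mm) begins 69 mm behind the grasp point.
Start: joints at [1.21, 0.353, 1.633, -0, 1.155, -0.002], TCP at [0.219, 0.585, 0.232] pointing down, gripper open.
Joint ranges: [-2.63, 2.63], [-0.92, 2.1], [0.06, 2.66], [-1.3, 4.44], [0, 2.69], [-3.02, 3.02]. Speed limits (rad/s): [2.22, 2.22, 2.79, 3.14, 3.14, 3.14].

INTERFACE

Orientations are given as a rotation vector (axis times angle).
In Python, from rig import ctrl gives the robot as it stands. The module is installed in compiled form; this text tells all that it offers.
- The arm moves only by the tool arm_command, never from a script. Its argument "moves" is one flat list of numbers, 7 for each row, row after row: the shift along the tool's x, y, z scaled (see below), then the turn, a rotation vector about the tool's x, y, z scaled (see below), then the opening, from 0 (shut) to 1 (fully open). In form: [tx, ty, tz, ax, ay, az, grip, tx, ty, tz, ax, ay, az, grip, ...]. A call has 1 to 8 rows; each row shifts and turns the commanded pose from where the row before left it, along the tool's axes as they then stand; what a row does not reach is not made up. The controller multiplies each number of a shift by 0.4 m and each number of a turn by 180 degrees. A row lasts 1/12 s, in which the tool goes at most 41.7 mm and 7.16 degrees, less where a joint would pass 70% of its speed; a pose out of reach is approached as far as the arm can. A call with a number of a shift or a turn outside -1 to 1 is refused whole. A call with a gripper value outside its range is refused whole. The fingers move at their own pace and stop on an object; "force" is the grip in N (left out, the last holds). Time passes only in rows, so rows that do not move let the fingers close. It gives the time, the measured TCP pose, the force and the opening at its end, in the units of the state.
- ctrl.read_state(): the state, without advancing time (a new reading comes with each control period).
- ctrl.camera(name): name is "side" or "top"; returns (picture, depth): 420x560x3 uint8, red, green, blue; 420x560 float32, m along the optical axis (not along the pixel's ray), 0 where there is no reading.
- ctrl.camera_model(name): a dict with "fovy" (degrees; the focal length in pixels is half the picture's height over the tangent of half this angle, whatever the lens; pixels are square), "cx", "cy" (the principal point, pixels), "dist" ([k1, k2, p1, p2, k3] as OpenCV has them; the pictures are not rectified), "origin" and "attitude" of the camera in the world. Camera axes: x right, y up, looking along -z (the intrinsics and any distortion apply to the point x, -y, -z); pixel columns grow to the right and rows downward; lengths in m; the calibration is good to about 2 mm. A picture is of the moment at which its call begins. camera_model takes no time and is no camera call.
- ctrl.hand_in(): hands the job in, once; it reports no verdict.
The state is a dict: "time_s": time; "joints": joint angles; "qd": joint speeds; "joint_torque": joint torques, N m; "tool_pos": TCP position; "eef_rot": TCP orientation; "force": force on the tool from outside, world axes, zero at the start; "wrist_torque": the same for the moment, N m; "finger_gap": finger opening in m.
Only numpy, scipy, OpenCV 4.12 (cv2) and the standard library are available. Lean on these libraries where they do the work, as an engineer would, in place of code of your own. Each camera call takes 0.05 s, during which the arm holds its last target.

## Working session

There is one attempt and no reset: what is moved stays moved. The work goes in short steps, Python scripts to look and compute and a tool call to move; the robot and the scene stay as the last step left them, time stands still between calls to the robot, and variables do not carry over. Pictures are saved under pics/ and viewed, and the job is handed in when it is done.

Besides the shell and the picture viewer there is one more tool, called after "Request:" by a JSON object that holds its "method" and its "body". arm_command: Moves the arm, as the interface text tells. Its arguments: {"type":"object","properties":{"moves":{"type":"array","items":{"type":"number"}},"force":{"type":"number"}},"required":["moves"]}

```bash
mkdir -p pics; ls; python3 - <<'E'
from rig import ctrl
import cv2,numpy as np
print(ctrl.read_state())
for n in("side","top"):
    p,d=ctrl.camera(n); print(ctrl.camera_model(n))
    cv2.imwrite(f"pics/{n}0.png",cv2.cvtColor(p,cv2.COLOR_RGB2BGR)); np.save(f"pics/{n}0_d.npy",d)
E
```

```text
pics
{'time_s': 0.0, 'joints': array([ 1.20962324e+00,  3.53629252e-01,  1.63412157e+00, -2.45418493e-05,
        1.15517613e+00, -2.40449343e-03]), 'qd': array([ 0.00202452,  0.00074798, -0.00110189, -0.00193766, -0.00064721,
       -0.00053213]), 'joint_torque': array([-1.04859137e-03, -5.93828595e+01, -3.34233749e+01,  6.97127008e-02,
        2.33424007e-02, -1.14000425e-04]), 'tool_pos': array([0.21929859, 0.58477318, 0.23088085]), 'eef_rot': array([-5.60480290e-01, -3.09096830e+00,  2.06759707e-03]), 'force': array([ 0.90188882, -0.15141524, -0.29649946]), 'wrist_torque': array([-0.01004848,  0.01149865, -0.03708127]), 'finger_gap': 0.0917527548721404}
{'fovy': 55.19017991230016, 'cx': 278.94235521464316, 'cy': 204.3812392126546, 'dist': array([0.01765431, 0.        , 0.        , 0.        , 0.        ]), 'origin': array([-0.02210051, -0.8893824 ,  0.79173577]), 'attitude': array([ 0.9253264 , -0.30637729, -0.5538452 ])}
{'fovy': 54.33680727896405, 'cx': 283.04458300819135, 'cy': 214.25142990985688, 'dist': array([-0.07180178,  0.        ,  0.        ,  0.        ,  0.        ]), 'origin': array([ 0.3652025 , -0.02740377,  1.32509009]), 'attitude': array([ 0.14794668, -0.14624958, -1.56944514])}
```

View pics/top0.png

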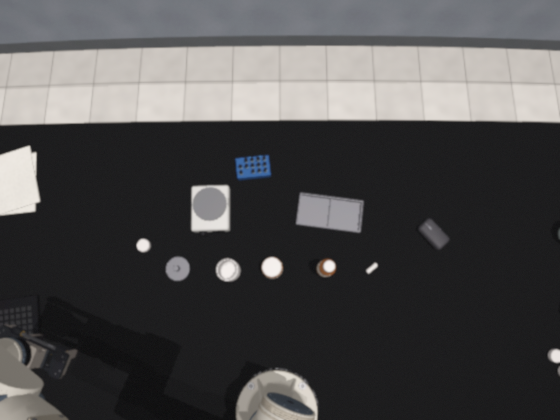

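View pics/side0.png

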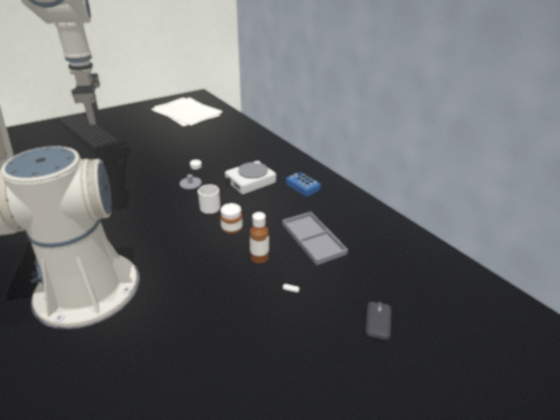

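```bash
cat > h.py <<'E'
from rig import ctrl
import cv2,numpy as np
from scipy.spatial.transform import Rotation as R
def cam(n):
    m=ctrl.camera_model(n); f=210/np.tan(np.radians(m['fovy'])/2)
    K=np.array([[f,0,m['cx']],[0,f,m['cy']],[0,0,1]])
    return K,np.array(m['dist']),R.from_rotvec(m['attitude']).as_matrix(),np.array(m['origin'])
def ray(n,u,v):
    K,D,Rm,o=cam(n)
    q=cv2.undistortPoints(np.array([[[u,v]]],float),K,D)[0,0]
    return o,Rm@np.array([q[0],-q[1],-1])
def at(n,u,v,z):
    o,d=ray(n,u,v); return o+d*(z-o[2])/d[2]
def proj(n,P):
    K,D,Rm,o=cam(n)
    c=(np.atleast_2d(P)-o)@Rm; c=c*[1,-1,-1]
    return cv2.projectPoints(c,np.zeros(3),np.zeros(3),K,D)[0][:,0]
def shot(n,name,crop=None,s=1):
    p,d=ctrl.camera(n); np.save(f"pics/{name}_d.npy",d); cv2.imwrite(f"pics/{name}_full.png",p[:,:,::-1])
    if crop: x0,y0,x1,y1=crop; p=p[y0:y1,x0:x1]
    cv2.imwrite(f"pics/{name}.png",cv2.resize(p[:,:,::-1],None,fx=s,fy=s,interpolation=cv2.INTER_CUBIC))
    return d
E
python3 - <<'E'
import cv2,numpy as np
p=cv2.imread("pics/top0.png")
g=lambda a:np.clip(255*(a/255.)**.6,0,255).astype(np.uint8)
cv2.imwrite("pics/c1.png",cv2.resize(g(p[150:290,130:260]),None,fx=4,fy=4,interpolation=cv2.INTER_CUBIC))
cv2.imwrite("pics/c2.png",cv2.resize(g(p[180:285,255:455]),None,fx=4,fy=4,interpolation=cv2.INTER_CUBIC))
s=cv2.imread("pics/side0.png")
cv2.imwrite("pics/c3.png",cv2.resize(g(s[150:300,170:350]),None,fx=4,fy=4,interpolation=cv2.INTER_CUBIC))
E
```

```text
(no output)
```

View pics/c1.png

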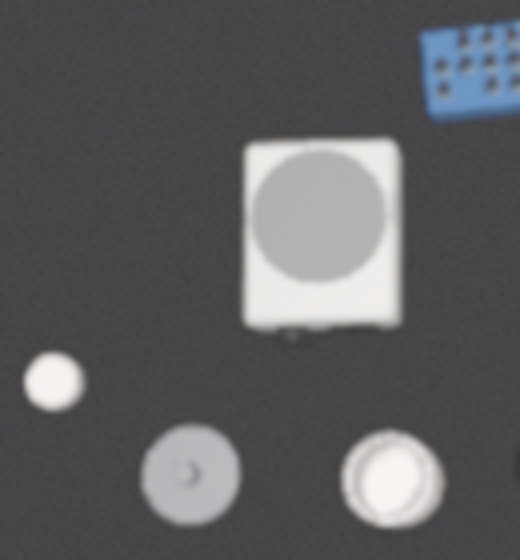

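View pics/c2.png

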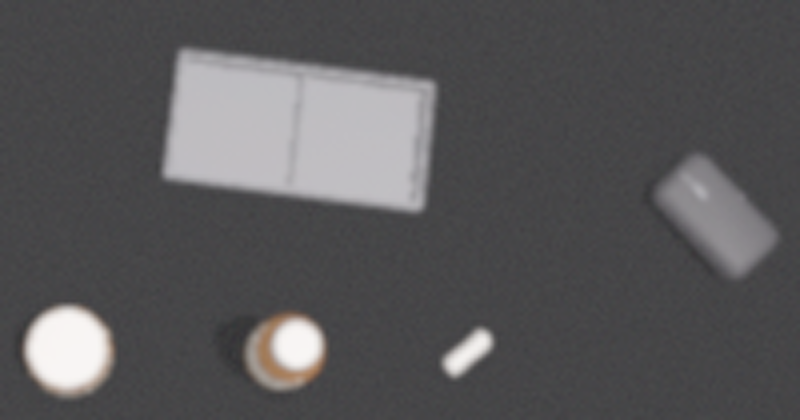

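View pics/c3.png

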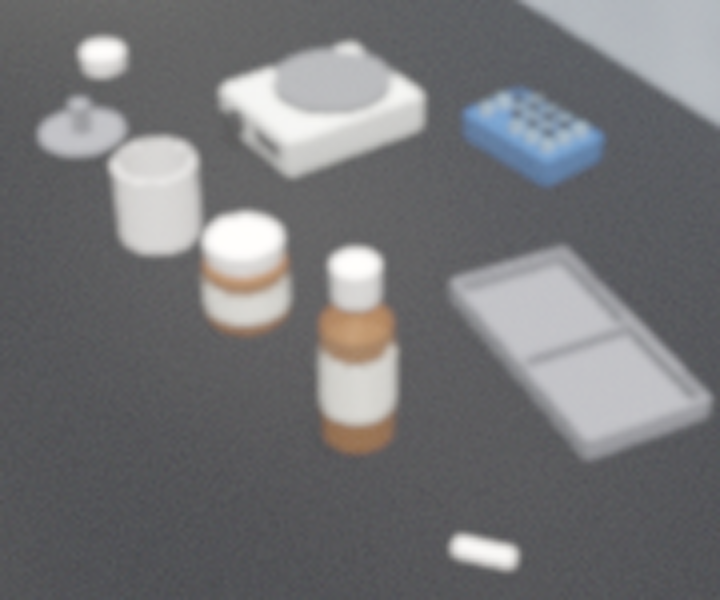

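```bash
python3 - <<'E'
from h import *
def c(x,y,ox,oy): return ox+(x+.5)/4-.5, oy+(y+.5)/4-.5
T=[("plate",319,216,130,150,.05),("coverdisc",191,475,130,150,.011),("coverknob",186,473,130,150,.04),("beakertop",389,479,130,150,.07),
("jarcap",68,349,255,180,.072),("botcap",297,345,255,180,.15),("bar",468,352,255,180,.012),("bar1",487,335,255,180,.01),("bar2",450,370,255,180,.01),
("tTL",181,49,255,180,.018),("tTR",437,80,255,180,.018),("tBR",424,211,255,180,.018),("tBL",163,180,255,180,.018),
("sTL",246,141,130,150,.05),("sTR",400,140,130,150,.05),("sBR",401,326,130,150,.05),("sBL",243,326,130,150,.05),("cap",54,381,130,150,.018)]
for n,x,y,ox,oy,z in T:
    print(n,at("top",*c(x,y,ox,oy),z).round(4))
print("side")
for n,x,y,z in [("plate",332,80,.05),("jarcap",244,239,.072),("botcap",356,264,.15),("coverdisc",83,131,.011),("beakerrim",155,160,.07),("bar",484,552,.006),("knobtop",79,103,.04)]:
    print(n,at("side",*c(x,y,170,150),z).round(4))
# depth-based: points at heights
for n in ("top",):
    d=np.load("pics/top0_d.npy")
    v,u=np.mgrid[0:420,0:560]
    K,D,Rm,o=cam(n)
    q=cv2.undistortPoints(np.stack([u,v],-1).reshape(-1,1,2).astype(float),K,D)[:,0]
    P=o+(np.c_[q[:,0],-q[:,1],-np.ones(len(q))]*d.reshape(-1,1))@Rm.T
    P=P.reshape(420,560,3)
    for nm,(u0,v0,u1,v1),(z0,z1) in [("jar",(255,250,290,285),(.062,.082)),("bot",(310,250,345,285),(.14,.16)),("beakerrim",(210,250,245,290),(.06,.08)),("cover",(160,250,195,285),(.004,.02)),("plate",(180,175,240,240),(.04,.06)),("bar",(360,255,385,280),(.005,.02)),("tray",(290,185,370,240),(.012,.025))]:
        W=P[v0:v1,u0:u1].reshape(-1,3); m=(W[:,2]>z0)&(W[:,2]<z1); W=W[m]
        print(nm,len(W),W.mean(0).round(4) if len(W) else "",((W.max(0)+W.min(0))/2).round(4) if len(W) else "",np.ptp(W,0).round(3) if len(W) else "")
E
```

```text
plate [0.6423 0.2089 0.05  ]
coverdisc [0.4387 0.3133 0.011 ]
coverknob [0.4386 0.3098 0.04  ]
beakertop [0.4324 0.1456 0.07  ]
jarcap [0.4396 0.0089 0.072 ]
botcap [ 0.4371 -0.1571  0.15  ]
bar [ 0.439  -0.3094  0.012 ]
bar1 [ 0.4526 -0.3257  0.01  ]
bar2 [ 0.4249 -0.2947  0.01  ]
tTL [ 0.6875 -0.082   0.018 ]
tTR [ 0.6607 -0.2919  0.018 ]
tBR [ 0.5523 -0.277   0.018 ]
tBL [ 0.5785 -0.0662  0.018 ]
sTL [0.7045 0.2701 0.05  ]
sTR [0.7046 0.1453 0.05  ]
sBR [0.5533 0.1413 0.05  ]
sBL [0.5536 0.2666 0.05  ]
cap [0.5137 0.4267 0.018 ]
side
plate [0.6423 0.2107 0.05  ]
jarcap [0.4384 0.009  0.072 ]
botcap [ 0.4366 -0.1549  0.15  ]
coverdisc [0.4385 0.3145 0.011 ]
beakerrim [0.4337 0.1495 0.07  ]
bar [ 0.4383 -0.3052  0.006 ]
knobtop [0.4387 0.3158 0.04  ]
jar 283 [0.4393 0.0082 0.0719] [0.4393 0.0078 0.0719] [0.055 0.055 0.014]
bot 98 [ 0.4364 -0.1551  0.1502] [ 0.4367 -0.1547  0.149 ] [0.029 0.029 0.012]
beakerrim 82 [0.4322 0.1469 0.0678] [0.4321 0.1441 0.0676] [0.064 0.064 0.015]
cover 433 [0.4398 0.3139 0.0104] [0.4422 0.3179 0.0119] [0.106 0.108 0.016]
plate 1478 [0.6313 0.2074 0.0472] [0.6305 0.2088 0.0494] [0.145 0.121 0.019]
bar 69 [ 0.438  -0.3144  0.0089] [ 0.443  -0.3108  0.0115] [0.074 0.076 0.013]
tray 317 [ 0.6199 -0.1803  0.0176] [ 0.6194 -0.1786  0.0181] [0.131 0.214 0.012]
```

Request:
{"method": "arm_command", "body": {"moves": [0,0,0,0,0,0.0385,1,0,0,0,0,0,0.0385,1,0,0,0,0,0,0.0385,1,0,0,0,0,0,0.0385,1,0,0,0,0,0,0.0385,1,0,0,0,0,0,0.0385,1,0,0,0,0,0,0.0385,1,0,0,0,0,0,0.0385,1]}}

```text
time_s: 0.77
tool_pos: [0.2193, 0.5849, 0.2312]
eef_rot: [1.941, 2.47, -0.001]
force: [-0.0, 0.8, 0.5]
finger_gap: 0.0921
```

Request:
{"method": "arm_command", "body": {"moves": [0,0,0,0,0,0.0385,1,0,0,0,0,0,0.0385,1,0,0,0,0,0,0,1,0,0,0,0,0,0,1]}}

```text
time_s: 1.1
tool_pos: [0.2194, 0.585, 0.2313]
eef_rot: [2.214, 2.228, -0.001]
force: [0.0, -0.0, 0.4]
finger_gap: 0.092
```

```bash
cat >> h.py <<'E'
def go(x,y,z):
    s=ctrl.read_state(); Rm=R.from_rotvec(s['eef_rot']).as_matrix(); p=s['tool_pos']
    a=np.degrees(np.arctan2(Rm[1,0],Rm[0,0]))
    print("t",round(s['time_s'],2),"pos",p.round(4),"xang",a.round(2),"zax",Rm[:,2].round(4),"gap",round(s['finger_gap'],4),"F",s['force'].round(1),"j",s['joints'].round(2))
    d=(Rm.T@(np.array([x,y,z])-p))/.4
    print("total scaled",d.round(4),"rows",np.ceil(np.linalg.norm(d)*400/40), "dworld",(np.array([x,y,z])-p).round(4))
E
python3 -c "
from h import *
go(.4325,.146,.14)"
```

```text
t 1.1 pos [0.2194 0.585  0.2313] xang 90.36 zax [-2.e-04 -6.e-04 -1.e+00] gap 0.092 F [ 0.  -0.   0.4] j [1.21 0.35 1.63 0.   1.16 1.2 ]
total scaled [-1.1008  0.5259  0.2287] rows 13.0 dworld [ 0.2131 -0.439  -0.0913]
```

Request:
{"method": "arm_command", "body": {"moves": [-0.0786,0.0376,0.0163,0,0,0,1,-0.0786,0.0376,0.0163,0,0,0,1,-0.0786,0.0376,0.0163,0,0,0,1,-0.0786,0.0376,0.0163,0,0,0,1,-0.0786,0.0376,0.0163,0,0,0,1,-0.0786,0.0376,0.0163,0,0,0,1,-0.0786,0.0376,0.0163,0,0,0,1]}}

```text
time_s: 1.68
tool_pos: [0.3256, 0.3639, 0.1857]
eef_rot: [2.213, 2.23, 0.0]
force: [0.3, -0.2, 0.5]
finger_gap: 0.092
```

Request:
{"method": "arm_command", "body": {"moves": [-0.0786,0.0376,0.0163,0,0,0,1,-0.0786,0.0376,0.0163,0,0,0,1,-0.0786,0.0376,0.0163,0,0,0,1,-0.0786,0.0376,0.0163,0,0,0,1,-0.0786,0.0376,0.0163,0,0,0,1,-0.0786,0.0376,0.0163,0,0,0,1,-0.0786,0.0376,0.0163,0,0,0,1,0,0,0,0,0,0,1]}}

```text
time_s: 2.35
tool_pos: [0.4325, 0.1413, 0.1395]
eef_rot: [2.217, 2.225, -0.002]
force: [-0.6, 0.2, 0.4]
finger_gap: 0.0921
```

```bash
python3 -c "
from h import *
go(.4325,.146,.045)"
```

```text
t 2.35 pos [0.4325 0.1413 0.1395] xang 90.22 zax [-3.0e-04 -1.5e-03 -1.0e+00] gap 0.0921 F [-0.6  0.2  0.4] j [ 0.31  0.21  2.07 -0.    0.86  0.31]
total scaled [1.210e-02 2.000e-04 2.361e-01] rows 3.0 dworld [ 0.      0.0047 -0.0945]
```

Request:
{"method": "arm_command", "body": {"moves": [0.0105,0,0.03,0,0,0,1,0,0,0.07,0,0,0,1,0,0,0.07,0,0,0,1,0,0,0.066,0,0,0,1,0,0,0,0,0,0,1]}}

```text
time_s: 2.77
tool_pos: [0.4283, 0.1491, 0.0424]
eef_rot: [-2.213, -2.226, 0.009]
force: [-1.3, -0.8, -0.3]
finger_gap: 0.0917
```

Request:
{"method": "arm_command", "body": {"moves": [0,0,0,0,0,0,0.6,0,0,0,0,0,0,0.5,0,0,0,0,0,0,0.5,0,0,0,0,0,0,0.5,0,0,0,0,0,0,0.5,0,0,0,0,0,0,0.5,0,0,0,0,0,0,0.5], "force": 12}}

```text
time_s: 3.35
tool_pos: [0.4321, 0.1502, 0.0473]
eef_rot: [2.218, 2.224, 0.003]
force: [-1.3, -0.2, 8.6]
finger_gap: 0.0654
```

```bash
python3 -c "
from h import *
go(.6423,.2095,.125)"
```

```text
t 3.35 pos [0.4321 0.1502 0.0473] xang 90.16 zax [ 2.2e-03  9.0e-04 -1.0e+00] gap 0.0654 F [-1.3 -0.2  8.6] j [0.33 0.38 2.13 0.   0.63 0.33]
total scaled [ 0.147   0.5264 -0.1931] rows 6.0 dworld [0.2102 0.0593 0.0777]
```

Request:
{"method": "arm_command", "body": {"moves": [0,0,-0.04,0,0,0,0.5,0,0,-0.08,0,0,0,0.5,0,0,-0.08,0,0,0,0.5,0.01,0.04,0,0,0,0,0.5,0.025,0.08,0,0,0,0,0.5,0.025,0.08,0,0,0,0,0.5,0.025,0.08,0,0,0,0,0.5,0.025,0.08,0,0,0,0,0.5]}}

```text
time_s: 4.02
tool_pos: [0.5765, 0.1946, 0.1269]
eef_rot: [2.218, 2.224, 0.002]
force: [0.6, -0.6, -0.3]
finger_gap: 0.0651
```

Request:
{"method": "arm_command", "body": {"moves": [0.025,0.08,0,0,0,0,0.5,0.016,0.06,0,0,0,0,0.5,0.0,0.026,0,0,0,0,0.5,0,0,0,0,0,0,0.5,0,0,0,0,0,0,0.5,0,0,0,0,0,0,0.5,0,0,0,0,0,0,0.5]}}

```text
time_s: 4.6
tool_pos: [0.6399, 0.2102, 0.126]
eef_rot: [-2.218, -2.224, 0.001]
force: [-0.2, -0.2, -0.0]
finger_gap: 0.065
```

```bash
python3 -c "
from h import *
go(.6423,.2095,.125)
d=shot('top','t1',(170,150,270,250),6)
d=shot('side','s1',(190,130,310,220),6)
go(.6423,.2095,.125)"
```

```text
t 4.6 pos [0.6399 0.2102 0.126 ] xang 90.14 zax [-1.e-03 -3.e-04 -1.e+00] gap 0.065 F [-0.2 -0.2 -0. ] j [0.32 0.53 1.61 0.   1.   0.31]
total scaled [-0.0019  0.0061  0.0026] rows 1.0 dworld [ 0.0024 -0.0007 -0.001 ]
t 4.7 pos [0.6404 0.2105 0.1262] xang 90.15 zax [-4.e-04 -1.e-04 -1.e+00] gap 0.0651 F [-0.3  0.7 -0.5] j [0.32 0.53 1.6  0.   1.   0.31]
total scaled [-0.0024  0.0049  0.0029] rows 1.0 dworld [ 0.0019 -0.001  -0.0012]
```

View pics/t1.png

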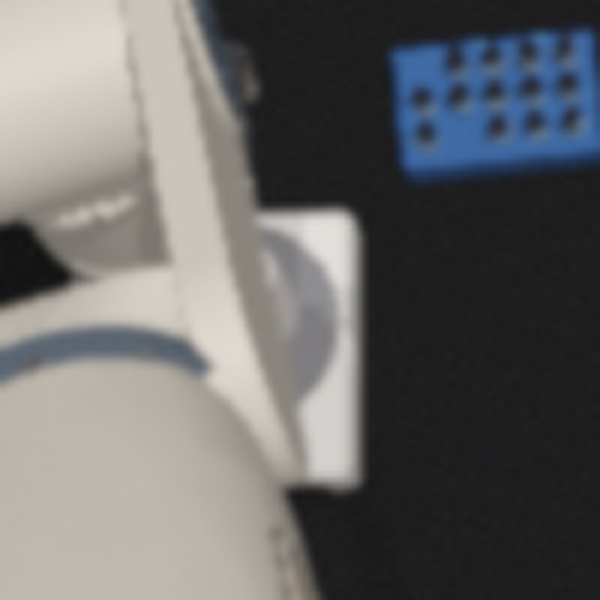

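View pics/s1.png

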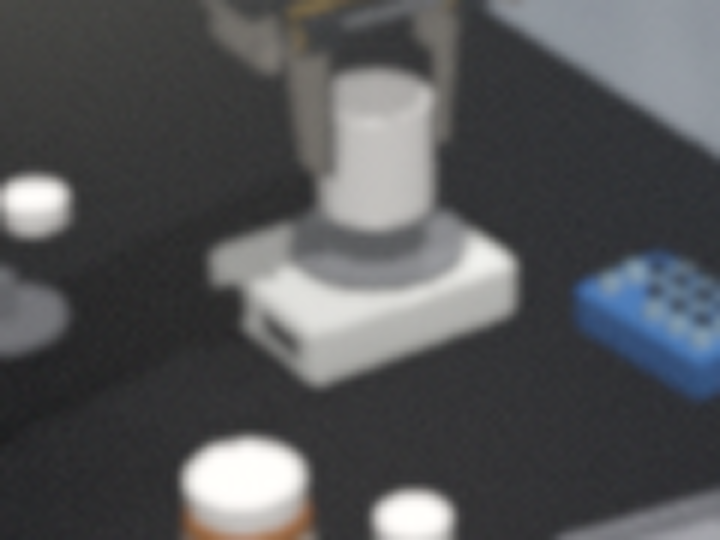

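```bash
python3 -c "
from h import *
for z in(.147,.15,.153): print(at('side',190+380.5/6-.5,130+97.5/6-.5,z).round(4))
pc=np.array([.6423,.2095,0])
# bottom edge front check: beaker silhouettes
a=np.linspace(0,2*np.pi,60)
for (x,y) in [(.640,.206),(.640,.210)]:
  for z in(.079,.149):
    q=proj('side',np.c_[x+.033*np.cos(a),y+.033*np.sin(a),z+0*a]); q=(q-[190,130]+.5)*6-.5; print(x,y,z,q.min(0).round(0),q.max(0).round(0))
"
```

```text
[0.6449 0.209  0.147 ]
[0.6418 0.2039 0.15  ]
[0.6387 0.1987 0.153 ]
0.64 0.206 0.079 [323. 177.] [433. 230.]
0.64 0.206 0.149 [319.  73.] [432. 124.]
0.64 0.21 0.079 [320. 174.] [429. 227.]
0.64 0.21 0.149 [316.  70.] [428. 121.]
```

Request:
{"method": "arm_command", "body": {"moves": [0.008,0.004,0.02,0,0,0,0.5,0,0,0.03,0,0,0,0.5,0,0,0.015,0,0,0,0.5,0,0,0.006,0,0,0,0.5,0,0,0,0,0,0,0.5,0,0,0,0,0,0,0.5,0,0,0,0,0,0,0.5,0,0,0,0,0,0,0.5]}}

```text
time_s: 5.37
tool_pos: [0.6428, 0.2138, 0.097]
eef_rot: [-2.218, -2.224, 0.001]
force: [-0.1, 0.3, -0.6]
finger_gap: 0.0651
```

Request:
{"method": "arm_command", "body": {"moves": [0,0,0.003,0,0,0,0.5,0,0,0,0,0,0,0.5,0,0,0,0,0,0,0.5,0,0,0,0,0,0,0.5]}}

```text
time_s: 5.7
tool_pos: [0.6431, 0.214, 0.0964]
eef_rot: [2.219, 2.224, 0.001]
force: [-0.2, 0.0, 0.5]
finger_gap: 0.0652
```

Request:
{"method": "arm_command", "body": {"moves": [0,0,0.003,0,0,0,0.5,0,0,0,0,0,0,0.5,0,0,0,0,0,0,0.5]}}

```text
time_s: 5.95
tool_pos: [0.6431, 0.214, 0.0962]
eef_rot: [2.219, 2.224, 0.001]
force: [-2.9, -0.6, 8.5]
finger_gap: 0.0653
```

Request:
{"method": "arm_command", "body": {"moves": [0,0,0.003,0,0,0,0.5,0,0,0,0,0,0,0.5,0,0,0,0,0,0,0.5]}}

```text
time_s: 6.2
tool_pos: [0.6432, 0.214, 0.0955]
eef_rot: [2.219, 2.224, 0.001]
force: [-4.2, 0.2, 14.3]
finger_gap: 0.0653
```

Request:
{"method": "arm_command", "body": {"moves": [0,0,-0.004,0,0,0,0.8,0,0,0,0,0,0,0.9,0,0,0,0,0,0,0.9,0,0,-0.03,0,0,0,0.9,0,0,-0.08,0,0,0,0.9,0,0,-0.09,0,0,0,0.9,0,0,-0.09,0,0,0,0.8,0,0,0,0,0,0,0.6]}}

```text
time_s: 6.87
tool_pos: [0.6466, 0.2151, 0.2201]
eef_rot: [2.215, 2.221, 0.016]
force: [1.3, 0.4, 0.0]
finger_gap: 0.0718
```

```bash
python3 -c "
from h import *
go(.4385,-.309,.2)
"
```

```text
t 6.87 pos [0.6466 0.2151 0.2201] xang 90.14 zax [ 0.0105  0.0036 -0.9999] gap 0.0718 F [1.3 0.4 0. ] j [0.32 0.44 1.52 0.   1.16 0.32]
total scaled [-1.3092 -0.5239  0.0402] rows 15.0 dworld [-0.2081 -0.5241 -0.0201]
```

Request:
{"method": "arm_command", "body": {"moves": [-0.06,-0.02,0,0,0,0,0.5,-0.09,-0.036,0,0,0,0,0.5,-0.09,-0.036,0,0,0,0,0.5,-0.09,-0.036,0,0,0,0,0.5,-0.09,-0.036,0,0,0,0,0.5,-0.09,-0.036,0,0,0,0,0.5,-0.09,-0.036,0,0,0,0,0.5,-0.09,-0.036,0,0,0,0,0.5]}}

```text
time_s: 7.53
tool_pos: [0.534, -0.0639, 0.2121]
eef_rot: [2.218, 2.224, 0.001]
force: [0.8, -0.9, 0.1]
finger_gap: 0.0458
```

Request:
{"method": "arm_command", "body": {"moves": [-0.09,-0.036,0,0,0,0,0.4,-0.09,-0.036,0,0,0,0,0.4,-0.09,-0.036,0,0,0,0,0.4,-0.09,-0.036,0,0,0,0,0.4,-0.09,-0.036,0,0,0,0,0.4,-0.09,-0.036,0,0,0,0,0.4,-0.09,-0.036,0,0,0,0,0.4,-0.07,-0.03,0,0,0,0,0.4]}}

```text
time_s: 8.2
tool_pos: [0.4216, -0.3452, 0.2122]
eef_rot: [2.219, 2.223, -0.0]
force: [0.6, -0.7, -0.2]
finger_gap: 0.0365
```

Request:
{"method": "arm_command", "body": {"moves": [0,0,0,0,0,-0.0387,0.4,0,0,0,0,0,-0.0387,0.4,0,0,0,0,0,-0.0387,0.4,0,0,0,0,0,-0.0387,0.4,0,0,0,0,0,-0.0387,0.4,0,0,0,0,0,-0.0387,0.4,0,0,0,0,0,0,0.4,0,0,0,0,0,0,0.4]}}

```text
time_s: 8.87
tool_pos: [0.4228, -0.3427, 0.2119]
eef_rot: [1.285, 2.866, -0.0]
force: [-0.4, 0.0, -0.1]
finger_gap: 0.0369
```

```bash
python3 -c "
from h import *
go(.4385,-.309,.06)
d=shot('top','t2',(180,160,280,260),6)
d=shot('side','s2',(190,120,310,220),6)
import cv2
p=cv2.imread('pics/t2_full.png');cv2.imwrite('pics/t2b.png',p)
p=cv2.imread('pics/side0.png')[270:310,260:330];cv2.imwrite('pics/s2b.png',cv2.resize(p,None,fx=10,fy=10,interpolation=cv2.INTER_CUBIC))
p=cv2.imread('pics/top0.png')[255:282,355:390];cv2.imwrite('pics/t2c.png',cv2.resize(p,None,fx=16,fy=16,interpolation=cv2.INTER_CUBIC))
"
```

```text
t 8.87 pos [ 0.4228 -0.3427  0.2119] xang 131.72 zax [ 3.e-04 -3.e-04 -1.e+00] gap 0.0369 F [-0.4  0.  -0.1] j [-0.68  0.25  1.83 -0.    1.07 -1.41]
total scaled [0.0369 0.0854 0.3796] rows 4.0 dworld [ 0.0157  0.0337 -0.1519]
```

View pics/t2.png

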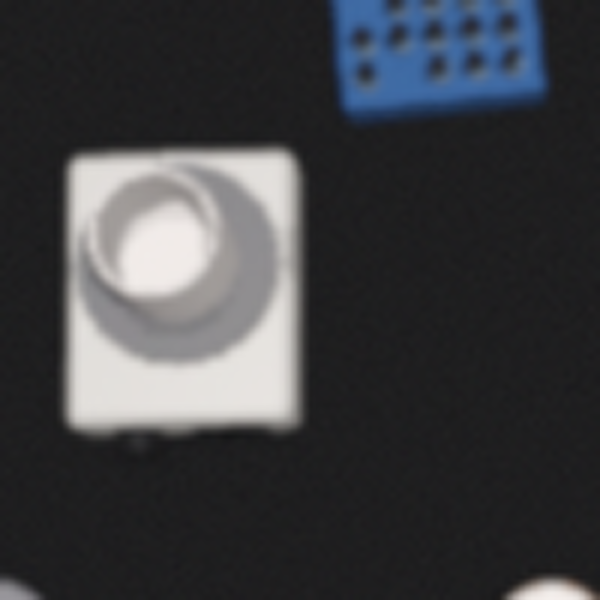

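View pics/s2.png

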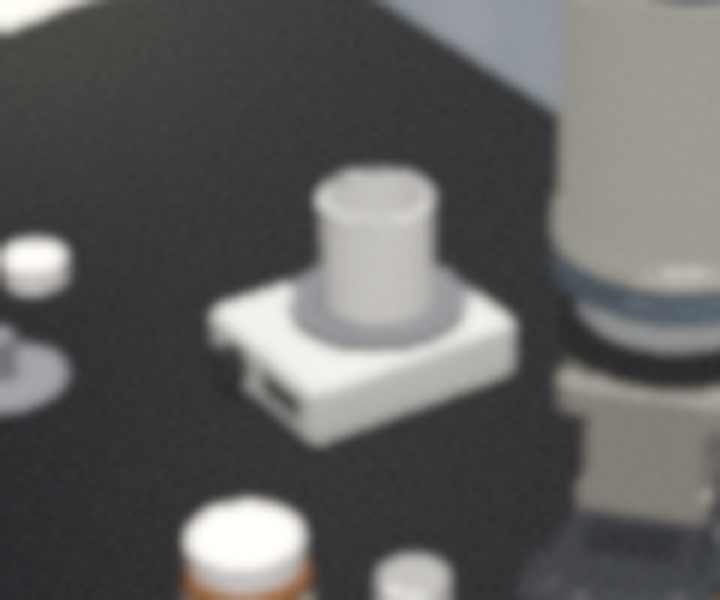

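View pics/t2c.png

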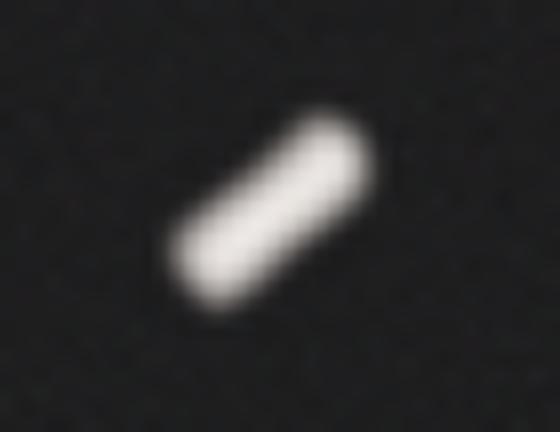

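View pics/s2b.png

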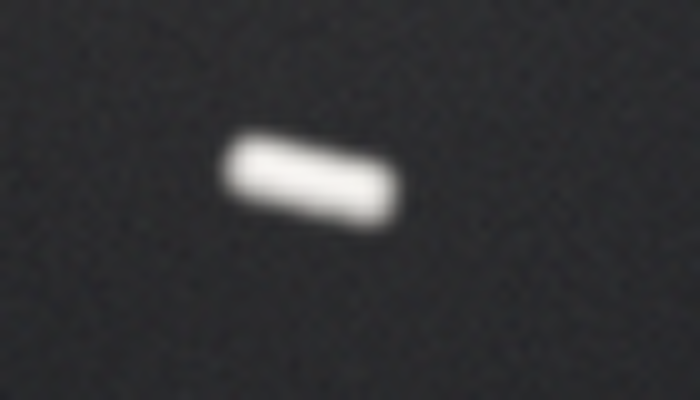

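```bash
python3 -c "
from h import *
p=cv2.imread('pics/top0.png',0)[255:282,355:390].astype(float); w=np.clip(p-60,0,None); m=cv2.moments(w)
cx,cy=m['m10']/m['m00'],m['m01']/m['m00']; a=.5*np.arctan2(2*m['mu11'],m['mu20']-m['mu02'])
b=at('top',355+cx,255+cy,.008); e=at('top',355+cx+6*np.cos(a),255+cy+6*np.sin(a),.008); print('bar top',b,np.degrees(np.arctan2(*(e-b)[[1,0]])))
p=cv2.imread('pics/side0.png',0)[270:310,260:330].astype(float); w=np.clip(p-90,0,None); m=cv2.moments(w)
cx,cy=m['m10']/m['m00'],m['m01']/m['m00']; a=.5*np.arctan2(2*m['mu11'],m['mu20']-m['mu02'])
b=at('side',260+cx,270+cy,.007); e=at('side',260+cx+6*np.cos(a),270+cy+6*np.sin(a),.007); print('bar side',b,np.degrees(np.arctan2(*(e-b)[[1,0]])))
print('beaker top view',at('top',180+155.5/6-.5,160+238.5/6-.5,.12))
print('beaker side view',at('side',190+375.5/6-.5,120+197/6-.5,.12))
print('plate top',at('top',180+179.5/6-.5,160+263.5/6-.5,.05))
d=np.load('pics/t2_d.npy'); v,u=np.mgrid[180:220,185:230]; u=u.ravel();v=v.ravel()
K,D,Rm,o=cam('top'); q=cv2.undistortPoints(np.c_[u,v].reshape(-1,1,2).astype(float),K,D)[:,0]
P=o+(np.c_[q[:,0],-q[:,1],-np.ones(len(q))]*d[v,u].reshape(-1,1))@Rm.T
for z0,z1 in((.11,.13),(.045,.0525),(.0525,.058)):
  W=P[(P[:,2]>z0)&(P[:,2]<z1)]; print(z0,len(W),W.mean(0).round(4),((W.max(0)+W.min(0))/2).round(4),np.ptp(W,0).round(3))
"
```

```text
bar top [ 0.43902747 -0.31002151  0.008     ] -50.701482615910216
bar side [ 0.4381428  -0.30532413  0.007     ] -51.35844124265061
beaker top view [0.64064879 0.20835749 0.12      ]
beaker side view [0.64297454 0.21253761 0.12      ]
plate top [0.64293245 0.20875127 0.05      ]
0.11 99 [0.6433 0.2091 0.1181] [0.6436 0.2086 0.1181] [0.066 0.065 0.016]
0.045 449 [0.6363 0.2035 0.0493] [0.6464 0.2071 0.0488] [0.109 0.115 0.007]
0.0525 187 [0.6443 0.206  0.0546] [0.6455 0.2093 0.0553] [0.101 0.102 0.005]
```

Request:
{"method": "arm_command", "body": {"moves": [0.017,0.043,0.05,0,0,0.014,0.4,0.02,0.043,0.09,0,0,0,0.4,0,0,0.09,0,0,0,0.4,0,0,0.08,0,0,0,0.4,0,0,0,0,0,0,0.4,0,0,0,0,0,0,0.4,0,0,0,0,0,0,0.4,0,0,0,0,0,0,0.4]}}

```text
time_s: 9.63
tool_pos: [0.4404, -0.3101, 0.0896]
eef_rot: [1.342, 2.837, -0.001]
force: [1.5, 0.7, 0.7]
finger_gap: 0.0367
```

```bash
python3 -c "
from h import *
go(.4387,-.308,.02)
"
```

```text
t 9.63 pos [ 0.4404 -0.3101  0.0896] xang 129.36 zax [ 0.0027 -0.0019 -1.    ] gap 0.0367 F [1.5 0.7 0.7] j [-0.62  0.4   1.94  0.    0.8  -1.3 ]
total scaled [ 0.0073 -0.0002  0.1741] rows 2.0 dworld [-0.0017  0.0021 -0.0696]
```

Request:
{"method": "arm_command", "body": {"moves": [0.006,0,0.06,0,0,0,0.4,0,0,0.07,0,0,0,0.4,0,0,0.035,0,0,0,0.4,0,0,0,0,0,0,0.4,0,0,0,0,0,0,0.4,0,0,0,0,0,0,0.4]}}

```text
time_s: 10.13
tool_pos: [0.4388, -0.3081, 0.0233]
eef_rot: [1.342, 2.838, -0.001]
force: [-0.3, 0.1, -0.5]
finger_gap: 0.037
```

```bash
python3 -c "
from h import *
go(.4387,-.308,.02)
shot('side','s3',(240,220,360,320),6)
"
```

```text
t 10.13 pos [ 0.4388 -0.3081  0.0233] xang 129.4 zax [ 0.0022 -0.0016 -1.    ] gap 0.037 F [-0.3  0.1 -0.5] j [-0.61  0.51  1.97  0.    0.66 -1.3 ]
total scaled [ 0.0003 -0.0001  0.0083] rows 1.0 dworld [-0.0001  0.0001 -0.0033]
```

View pics/s3.png

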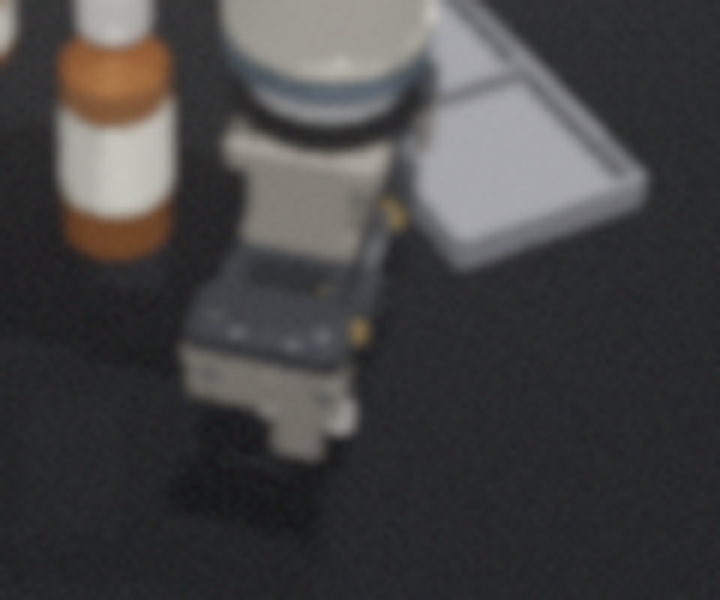

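Request:
{"method": "arm_command", "body": {"moves": [0,0,0.007,0,0,0,0.4,0,0,0,0,0,0,0.3,0,0,0,0,0,0,0.05,0,0,0,0,0,0,0.05,0,0,0,0,0,0,0.05,0,0,0,0,0,0,0.05,0,0,0,0,0,0,0.05,0,0,0,0,0,0,0.05], "force": 15}}

```text
time_s: 10.85
tool_pos: [0.4377, -0.3072, 0.0188]
eef_rot: [1.342, 2.84, -0.0]
force: [-1.2, 0.7, 3.6]
finger_gap: 0.0116
```

```bash
python3 -c "
from h import *
go(.4387,-.308,.02)
"
```

```text
t 10.85 pos [ 0.4377 -0.3072  0.0188] xang 129.42 zax [ 1.e-04 -1.e-04 -1.e+00] gap 0.0116 F [-1.2  0.7  3.6] j [-0.61  0.51  1.97 -0.    0.66 -1.3 ]
total scaled [-0.0031  0.0006 -0.0029] rows 1.0 dworld [ 0.001  -0.0008  0.0012]
```

Request:
{"method": "arm_command", "body": {"moves": [0,0,-0.04,0,0,0,0.05,0,0,-0.1,0,0,0,0.05,0,0,-0.1,0,0,0,0.05,0,0,-0.1,0,0,0,0.05,0,0,-0.1,0,0,0,0.05,0,0,-0.1,0,0,0,0.05,0,0,0,0,0,0,0.05]}}

```text
time_s: 11.43
tool_pos: [0.4408, -0.3094, 0.2424]
eef_rot: [1.337, 2.83, -0.003]
force: [1.2, 0.1, 0.4]
finger_gap: 0.0116
```

```bash
python3 -c "
from h import *
go(.6425,.209,.22)
"
```

```text
t 11.43 pos [ 0.4408 -0.3094  0.2424] xang 129.42 zax [ 0.0093 -0.0066 -0.9999] gap 0.0116 F [1.2 0.1 0.4] j [-0.61  0.2   1.81 -0.    1.11 -1.3 ]
total scaled [0.6816 1.2123 0.0522] rows 14.0 dworld [ 0.2017  0.5184 -0.0224]
```

Request:
{"method": "arm_command", "body": {"moves": [0.0455,0.081,0,0,0,0,0.05,0.0455,0.081,0,0,0,0,0.05,0.0455,0.081,0,0,0,0,0.05,0.0455,0.081,0,0,0,0,0.05,0.0455,0.081,0,0,0,0,0.05,0.0455,0.081,0,0,0,0,0.05,0.0455,0.081,0,0,0,0,0.05,0.0455,0.081,0,0,0,0,0.05]}}

```text
time_s: 12.1
tool_pos: [0.5456, -0.0282, 0.2343]
eef_rot: [-1.342, -2.84, 0.0]
force: [0.5, -1.0, -0.0]
finger_gap: 0.0117
```

Request:
{"method": "arm_command", "body": {"moves": [0.0455,0.081,0,0,0,0,0.05,0.0455,0.081,0,0,0,0,0.05,0.0455,0.081,0,0,0,0,0.05,0.0455,0.081,0,0,0,0,0.05,0.0455,0.081,0,0,0,0,0.05,0.0455,0.081,0,0,0,0,0.05,0.0455,0.081,0,0,0,0,0.05]}}

```text
time_s: 12.68
tool_pos: [0.64, 0.2142, 0.2341]
eef_rot: [-1.342, -2.84, 0.001]
force: [0.1, -0.3, 0.2]
finger_gap: 0.0116
```

Request:
{"method": "arm_command", "body": {"moves": [0,0,0,0,0,0,0.05,0,0,0,0,0,0,0.05,0,0,0,0,0,0,0.05,0,0,0,0,0,0,0.05]}}

```text
time_s: 13.02
tool_pos: [0.6392, 0.2112, 0.2343]
eef_rot: [-1.343, -2.84, 0.001]
force: [0.4, -0.8, 0.9]
finger_gap: 0.0119
```

```bash
python3 -c "
from h import *
go(.6425,.209,.155)
"
```

```text
t 13.02 pos [0.6392 0.2112 0.2343] xang 129.38 zax [-9.e-04 -6.e-04 -1.e+00] gap 0.0119 F [ 0.4 -0.8  0.9] j [ 0.32  0.43  1.52 -0.    1.2  -0.37]
total scaled [-0.0094  0.0031  0.1983] rows 2.0 dworld [ 0.0033 -0.0022 -0.0793]
```

Request:
{"method": "arm_command", "body": {"moves": [-0.009,0.003,0.05,0,0,0,0.05,0,0,0.07,0,0,0,0.05,0,0,0.07,0,0,0,0.05,0,0,0,0,0,0,0.05,0,0,0,0,0,0,0.05,0,0,0,0,0,0,0.05,0,0,0,0,0,0,0.05]}}

```text
time_s: 13.6
tool_pos: [0.6442, 0.2103, 0.161]
eef_rot: [1.342, 2.838, 0.003]
force: [-0.6, 0.4, 0.4]
finger_gap: 0.0118
```

```bash
python3 -c "
from h import *
go(.6425,.209,.082)
shot('side','s4',(190,110,310,210),6)
"
```

```text
t 13.6 pos [0.6442 0.2103 0.161 ] xang 129.39 zax [ 3.e-03  9.e-04 -1.e+00] gap 0.0118 F [-0.6  0.4  0.4] j [ 0.31  0.5   1.58 -0.    1.06 -0.37]
total scaled [ 0.0005 -0.0058  0.1975] rows 2.0 dworld [-0.0017 -0.0013 -0.079 ]
```

View pics/s4.png

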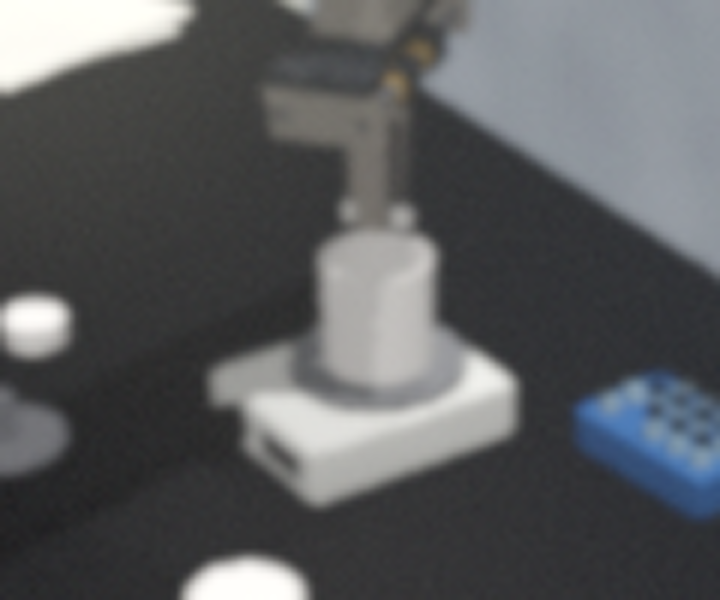

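Request:
{"method": "arm_command", "body": {"moves": [0,-0.004,0.04,0,0,0,0.05,0,0,0.04,0,0,0,0.05,0,0,0.04,0,0,0,0.05,0,0,0.02,0,0,0,0.05,0,0,0,0,0,0,0.05,0,0,0,0,0,0,0.05]}}

```text
time_s: 14.15
tool_pos: [0.6421, 0.2094, 0.1034]
eef_rot: [1.342, 2.84, 0.0]
force: [-0.0, 0.9, -0.7]
finger_gap: 0.0117
```

```bash
python3 -c "
from h import *
go(.6425,.209,.1)
shot('side','s5',(190,110,310,210),6)
"
```

```text
t 14.15 pos [0.6421 0.2094 0.1034] xang 129.42 zax [ 5.e-04  1.e-04 -1.e+00] gap 0.0117 F [-0.   0.9 -0.7] j [ 0.31  0.56  1.62 -0.    0.97 -0.37]
total scaled [-0.0015  0.0001  0.0086] rows 1.0 dworld [ 0.0004 -0.0004 -0.0034]
```

View pics/s5.png

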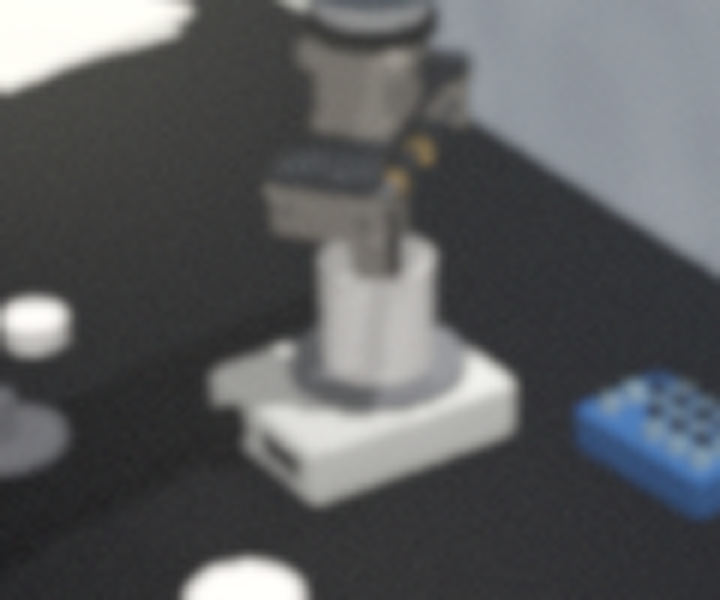

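Request:
{"method": "arm_command", "body": {"moves": [0,0,0,0,0,0,0.2,0,0,0,0,0,0,0.2,0,0,0,0,0,0,0.2,0,0,0,0,0,0,0.2,0,0,-0.04,0,0,0,0.2,0,0,-0.1,0,0,0,0.2,0,0,-0.1,0,0,0,0.2,0,0,-0.1,0,0,0,0.3]}}

```text
time_s: 14.87
tool_pos: [0.6412, 0.2091, 0.24]
eef_rot: [-1.342, -2.84, 0.001]
force: [1.5, 1.2, 0.2]
finger_gap: 0.0228
```

```bash
python3 -c "
from h import *
go(.4387,.3142,.22)
"
```

```text
t 14.87 pos [0.6412 0.2091 0.24  ] xang 129.42 zax [-1.2e-03 -4.0e-04 -1.0e+00] gap 0.0228 F [1.5 1.2 0.2] j [ 0.31  0.42  1.51 -0.    1.21 -0.37]
total scaled [ 0.5244 -0.2242  0.0505] rows 6.0 dworld [-0.2025  0.1051 -0.02  ]
```

Request:
{"method": "arm_command", "body": {"moves": [0.075,-0.032,0,0,0,0,0.45,0.075,-0.032,0,0,0,0,0.45,0.075,-0.032,0,0,0,0,0.45,0.075,-0.032,0,0,0,0,0.45,0.075,-0.032,0,0,0,0,0.45,0.075,-0.032,0,0,0,0,0.45,0.075,-0.032,0,0,0,0,0.45,0,0,0,0,0,0,0.45]}}

```text
time_s: 15.53
tool_pos: [0.4348, 0.3161, 0.2388]
eef_rot: [-1.338, -2.84, 0.001]
force: [0.5, -0.3, 0.1]
finger_gap: 0.0412
```

Request:
{"method": "arm_command", "body": {"moves": [0,0,0,0,0,0,0.45,0,0,0,0,0,0,0.45]}}

```text
time_s: 15.7
tool_pos: [0.4396, 0.3148, 0.2391]
eef_rot: [1.341, 2.84, 0.001]
force: [0.1, 0.0, 0.2]
finger_gap: 0.0414
```

```bash
python3 -c "
from h import *
go(.4387,.314,.033)
shot('top','t6',(180,160,280,260),6)
p=cv2.imread('pics/top0.png')[250:290,155:200];cv2.imwrite('pics/t6c.png',cv2.resize(cv2.convertScaleAbs(p,alpha=1.5),None,fx=14,fy=14,interpolation=cv2.INTER_CUBIC))
"
```

```text
t 15.7 pos [0.4396 0.3148 0.2391] xang 129.46 zax [ 9.e-04  2.e-04 -1.e+00] gap 0.0414 F [0.1 0.  0.2] j [ 0.62  0.21  1.81 -0.    1.12 -0.07]
total scaled [ 1.000e-04 -3.400e-03  5.152e-01] rows 6.0 dworld [-0.0009 -0.0008 -0.2061]
```

View pics/t6.png

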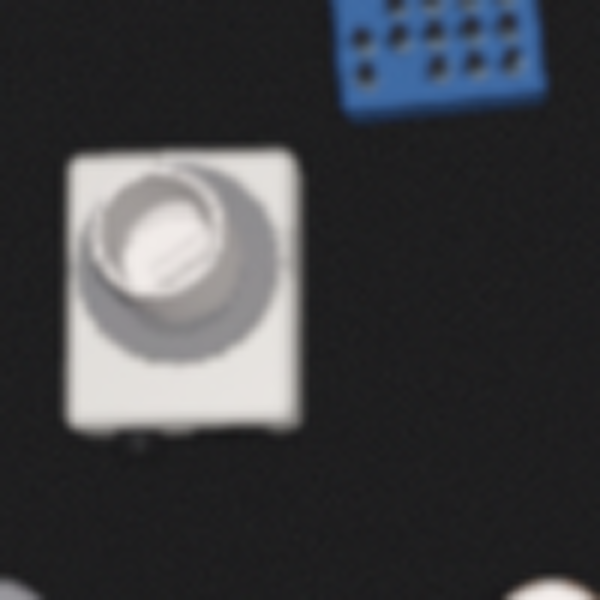

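View pics/t6c.png

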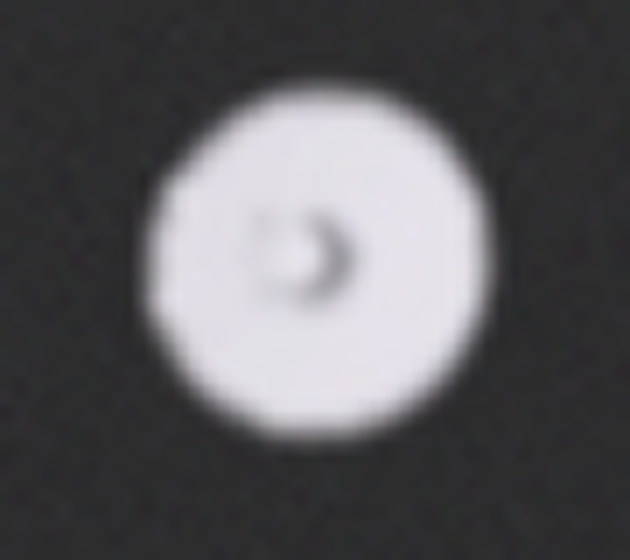

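```bash
python3 -c "
from h import *
print(at('top',155+319/14-.5,250+259.5/14-.5,.011))
go(.4387,.314,.06)"
```

```text
[0.43977506 0.3136396  0.011     ]
t 15.75 pos [0.44   0.3145 0.2389] xang 129.41 zax [ 8.e-04  1.e-04 -1.e+00] gap 0.0413 F [ 0.1  0.3 -0.8] j [ 0.62  0.21  1.81 -0.    1.12 -0.07]
total scaled [ 0.0012 -0.0036  0.4474] rows 5.0 dworld [-0.0013 -0.0005 -0.1789]
```

Request:
{"method": "arm_command", "body": {"moves": [0,-0.002,0.05,0,0,0,0.45,0,0,0.09,0,0,0,0.45,0,0,0.09,0,0,0,0.45,0,0,0.09,0,0,0,0.45,0,0,0.09,0,0,0,0.45,0,0,0.06,0,0,0,0.45,0,0,0.025,0,0,0,0.45,0,0,0,0,0,0,0.45]}}

```text
time_s: 16.42
tool_pos: [0.4381, 0.3127, 0.0384]
eef_rot: [-1.343, -2.838, 0.006]
force: [-0.3, -0.3, 1.2]
finger_gap: 0.0415
```

Request:
{"method": "arm_command", "body": {"moves": [0,0,0,0,0,0,0.45,0,0,0,0,0,0,0.45]}}

```text
time_s: 16.58
tool_pos: [0.4399, 0.3147, 0.0422]
eef_rot: [1.342, 2.839, 0.003]
force: [0.6, 0.6, 0.3]
finger_gap: 0.0413
```

```bash
python3 -c "
from h import *
go(.4392,.3138,.034)
shot('side','s7',(150,130,270,230),6)
"
```

```text
t 16.58 pos [0.4399 0.3147 0.0422] xang 129.39 zax [ 0.002   0.0014 -1.    ] gap 0.0413 F [0.6 0.6 0.3] j [ 0.62  0.48  1.95 -0.    0.71 -0.07]
total scaled [-0.0006 -0.0029  0.0204] rows 1.0 dworld [-0.0007 -0.0009 -0.0082]
```

View pics/s7.png

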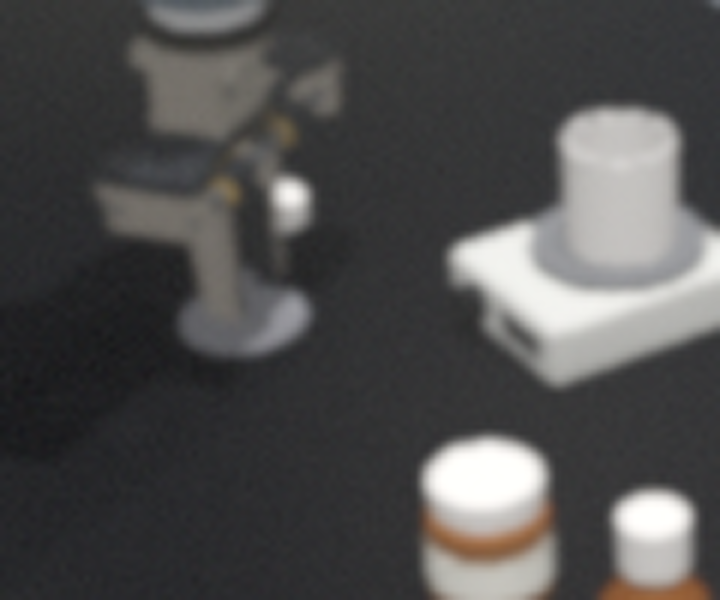

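Good. Lower 7 mm more and grip the knob.

Request:
{"method": "arm_command", "body": {"moves": [-0.001,-0.002,0.018,0,0,0,0.45,0,0,0,0,0,0,0.45,0,0,0,0,0,0,0.3,0,0,0,0,0,0,0.1,0,0,0,0,0,0,0.1,0,0,0,0,0,0,0.1,0,0,0,0,0,0,0.1,0,0,0,0,0,0,0.1], "force": 20}}

```text
time_s: 17.3
tool_pos: [0.4383, 0.3135, 0.0337]
eef_rot: [1.342, 2.84, 0.001]
force: [-0.5, -0.3, 2.5]
finger_gap: 0.017
```

Request:
{"method": "arm_command", "body": {"moves": [0,0,0,0,0,0,0.1,0,0,0,0,0,0,0.1,0,0,0,0,0,0,0.1]}}

```text
time_s: 17.55
tool_pos: [0.4383, 0.3135, 0.0337]
eef_rot: [1.342, 2.84, 0.001]
force: [-0.4, 0.2, 4.8]
finger_gap: 0.0171
```

```bash
python3 -c "
from h import *
go(.4392,.3138,.034)
"
```

```text
t 17.55 pos [0.4383 0.3135 0.0337] xang 129.42 zax [ 3.e-04  2.e-04 -1.e+00] gap 0.0171 F [-0.4  0.2  4.8] j [ 0.62  0.49  1.96  0.    0.69 -0.07]
total scaled [-0.0008  0.0022 -0.0008] rows 1.0 dworld [0.0009 0.0003 0.0003]
```

Request:
{"method": "arm_command", "body": {"moves": [0,0,-0.04,0,0,0,0.1,0,0,-0.08,0,0,0,0.1,0,0,-0.1,0,0,0,0.1,0,0,-0.1,0,0,0,0.1,0,0,-0.1,0,0,0,0.1,0,0,0,0,0,0,0.1,0,0,0,0,0,0,0.1]}}

```text
time_s: 18.13
tool_pos: [0.4392, 0.314, 0.2035]
eef_rot: [1.341, 2.838, 0.006]
force: [-0.1, -0.0, -1.5]
finger_gap: 0.0174
```

```bash
python3 -c "
from h import *
go(.6425,.209,.2)
"
```

```text
t 18.13 pos [0.4392 0.314  0.2035] xang 129.42 zax [ 0.0037  0.0026 -1.    ] gap 0.0174 F [-0.1 -0.  -1.5] j [ 0.62  0.25  1.85 -0.    1.04 -0.07]
total scaled [-0.5255  0.2257  0.0101] rows 6.0 dworld [ 0.2033 -0.105  -0.0035]
```

Request:
{"method": "arm_command", "body": {"moves": [-0.04,0.017,0,0,0,0,0.1,-0.08,0.034,0,0,0,0,0.1,-0.08,0.034,0,0,0,0,0.1,-0.08,0.034,0,0,0,0,0.1,-0.08,0.034,0,0,0,0,0.1,-0.08,0.034,0,0,0,0,0.1,-0.06,0.026,0,0,0,0,0.1,-0.026,0.013,0,0,0,0,0.1]}}

```text
time_s: 18.8
tool_pos: [0.6432, 0.2058, 0.1985]
eef_rot: [-1.344, -2.838, 0.004]
force: [-0.7, -0.7, -1.4]
finger_gap: 0.0174
```

Request:
{"method": "arm_command", "body": {"moves": [0,0,0,0,0,0,0.1,0,0,0,0,0,0,0.1,0,0,0,0,0,0,0.1,0,0,0,0,0,0,0.1]}}

```text
time_s: 19.13
tool_pos: [0.6402, 0.209, 0.201]
eef_rot: [-1.34, -2.84, 0.001]
force: [-0.3, 0.3, -1.1]
finger_gap: 0.0171
```

```bash
python3 -c "
from h import *
go(.6425,.209,.152)
shot('side','s8',(190,100,310,200),6)
"
```

```text
t 19.13 pos [0.6402 0.209  0.201 ] xang 129.48 zax [-1.3e-03 -2.0e-04 -1.0e+00] gap 0.0171 F [-0.3  0.3 -1.1] j [ 0.31  0.46  1.55  0.    1.14 -0.38]
total scaled [-0.0038  0.0047  0.1226] rows 2.0 dworld [ 0.0023 -0.     -0.049 ]
```

View pics/s8.png

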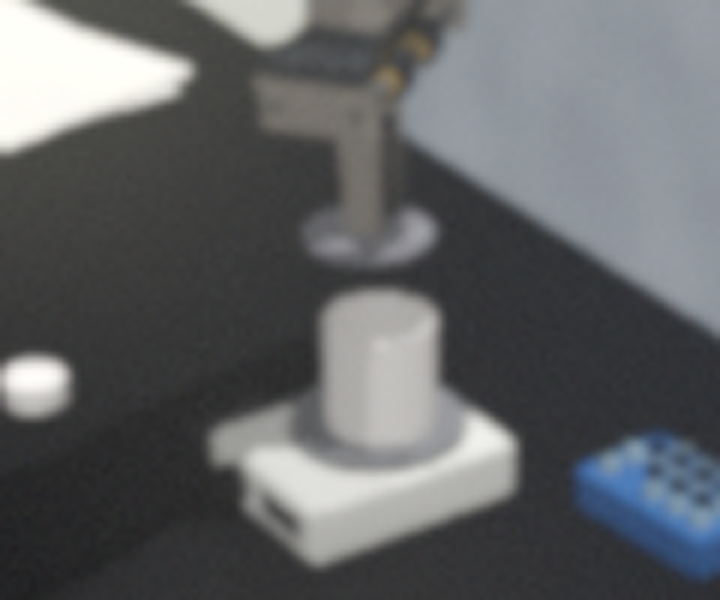

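```bash
python3 -c "
from h import *
c=lambda x,y:(190+(x+.5)/6-.5,100+(y+.5)/6-.5)
print(at('side',*c(370.5,236),.1785),at('side',*c(381,318),.12))
a=np.linspace(0,2*np.pi,90)
for x,y,z,r in [(.6402,.209,.1785,.038),(.6425,.209,.12,.033)]:
    q=(proj('side',np.c_[x+r*np.cos(a),y+r*np.sin(a),z+0*a])-[190,100]+.5)*6-.5; print(q.min(0),q.max(0))
"
```

```text
[0.63534157 0.20260267 0.1785    ] [0.64495047 0.20896236 0.12      ]
[306.07129362 201.87244767] [437.37848887 259.23717417]
[321.77228011 293.54192385] [433.00554361 345.47847663]
```

Request:
{"method": "arm_command", "body": {"moves": [-0.006,0.005,0.03,0,0,0,0.1,0,0,0.05,0,0,0,0.1,0,0,0.03,0,0,0,0.1,0,0,0,0,0,0,0.1,0,0,0,0,0,0,0.1,0,0,0,0,0,0,0.1,0,0,0,0,0,0,0.1]}}

```text
time_s: 19.77
tool_pos: [0.6453, 0.2078, 0.1584]
eef_rot: [1.342, 2.84, 0.002]
force: [0.7, -0.2, -0.9]
finger_gap: 0.0175
```

```bash
python3 -c "
from h import *
go(.6428,.209,.148)
shot('side','s9',(190,100,310,200),6)
"
```

```text
t 19.77 pos [0.6453 0.2078 0.1584] xang 129.42 zax [ 1.3e-03  4.0e-04 -1.0e+00] gap 0.0175 F [ 0.7 -0.2 -0.9] j [ 0.31  0.5   1.57  0.    1.06 -0.38]
total scaled [ 0.0061 -0.003   0.0261] rows 1.0 dworld [-0.0025  0.0012 -0.0104]
```

View pics/s9.png

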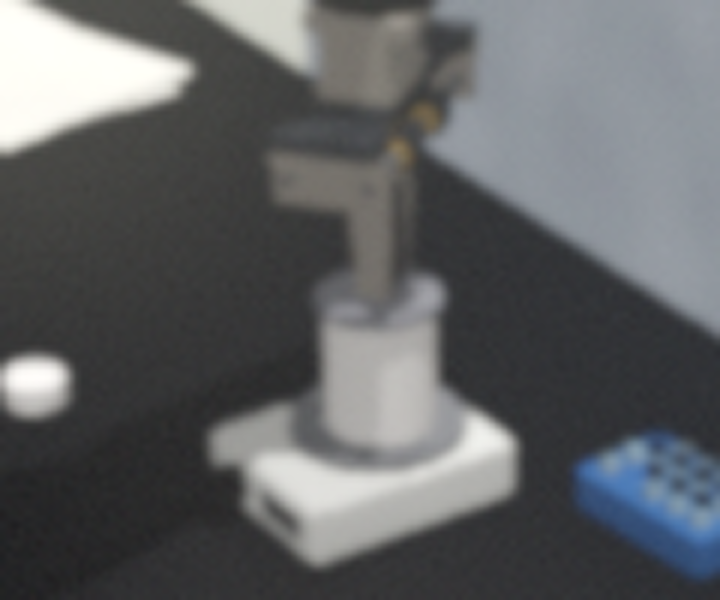

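Request:
{"method": "arm_command", "body": {"moves": [0.002,-0.001,0.012,0,0,0,0.1,0,0,0.006,0,0,0,0.1,0,0,0,0,0,0,0.1,0,0,0,0,0,0,0.1,0,0,0,0,0,0,0.1,0,0,0,0,0,0,0.1]}}

```text
time_s: 20.32
tool_pos: [0.644, 0.208, 0.1504]
eef_rot: [1.342, 2.84, 0.0]
force: [-0.1, -0.2, -0.9]
finger_gap: 0.0172
```

Request:
{"method": "arm_command", "body": {"moves": [0,0,0.005,0,0,0,0.1,0,0,0,0,0,0,0.1,0,0,0,0,0,0,0.1]}}

```text
time_s: 20.57
tool_pos: [0.6438, 0.2079, 0.1482]
eef_rot: [-1.342, -2.84, 0.0]
force: [-0.3, 0.1, -0.4]
finger_gap: 0.0174
```

Request:
{"method": "arm_command", "body": {"moves": [0,0,0.003,0,0,0,0.1,0,0,0,0,0,0,0.1,0,0,0,0,0,0,0.1]}}

```text
time_s: 20.82
tool_pos: [0.644, 0.208, 0.1477]
eef_rot: [1.342, 2.84, 0.0]
force: [-2.2, -0.5, 5.9]
finger_gap: 0.0171
```

Request:
{"method": "arm_command", "body": {"moves": [0,0,-0.002,0,0,0,0.3,0,0,0,0,0,0,0.4,0,0,0,0,0,0,0.4,0,0,-0.03,0,0,0,0.4,0,0,-0.08,0,0,0,0.4,0,0,-0.1,0,0,0,0.5,0,0,-0.08,0,0,0,0.7,0,0,0,0,0,0,0.8]}}

```text
time_s: 21.48
tool_pos: [0.6471, 0.209, 0.2725]
eef_rot: [1.339, 2.833, 0.012]
force: [1.8, 1.2, 1.5]
finger_gap: 0.0551
```

```bash
python3 -c "
from h import *
go(.4367,-.1555,.26)
"
```

```text
t 21.48 pos [0.6471 0.209  0.2725] xang 129.42 zax [ 0.0107  0.0035 -0.9999] gap 0.0551 F [1.8 1.2 1.5] j [ 0.31  0.4   1.47  0.    1.26 -0.38]
total scaled [-0.3699 -0.9854  0.0226] rows 11.0 dworld [-0.2104 -0.3645 -0.0125]
```

Request:
{"method": "arm_command", "body": {"moves": [-0.034,-0.0889,0,0,0,0,0.9,-0.034,-0.0889,0,0,0,0,0.9,-0.034,-0.0889,0,0,0,0,0.9,-0.034,-0.0889,0,0,0,0,0.9,-0.034,-0.0889,0,0,0,0,0.9,-0.034,-0.0889,0,0,0,0,0.9,-0.034,-0.0889,0,0,0,0,0.9,-0.034,-0.0889,0,0,0,0,0.9]}}

```text
time_s: 22.15
tool_pos: [0.4922, -0.058, 0.2646]
eef_rot: [1.341, 2.84, 0.0]
force: [1.4, -0.6, -0.1]
finger_gap: 0.0828
```

Request:
{"method": "arm_command", "body": {"moves": [-0.034,-0.0889,0,0,0,0,0.9,-0.034,-0.0889,0,0,0,0,0.9,-0.034,-0.0889,0,0,0,0,0.9,0,0,0,0,0,0,0.9,0,0,0,0,0,0,0.9,0,0,0,0,0,0,0.9]}}

```text
time_s: 22.65
tool_pos: [0.437, -0.1559, 0.2644]
eef_rot: [1.344, 2.839, 0.001]
force: [-0.1, -0.1, 0.6]
finger_gap: 0.0829
```

```bash
python3 -c "
from h import *
go(.4367,-.1555,.089)
d=shot('top','t10',(180,160,280,260),6)
shot('side','s10',(190,100,310,200),6)
"
```

```text
t 22.65 pos [ 0.437  -0.1559  0.2644] xang 129.35 zax [ 1.e-03  1.e-04 -1.e+00] gap 0.0829 F [-0.1 -0.1  0.6] j [-0.35  0.06  1.93  0.    1.15 -1.03]
total scaled [ 1.600e-03 -4.000e-04  4.385e-01] rows 5.0 dworld [-0.0003  0.0004 -0.1754]
```

View pics/t10.png

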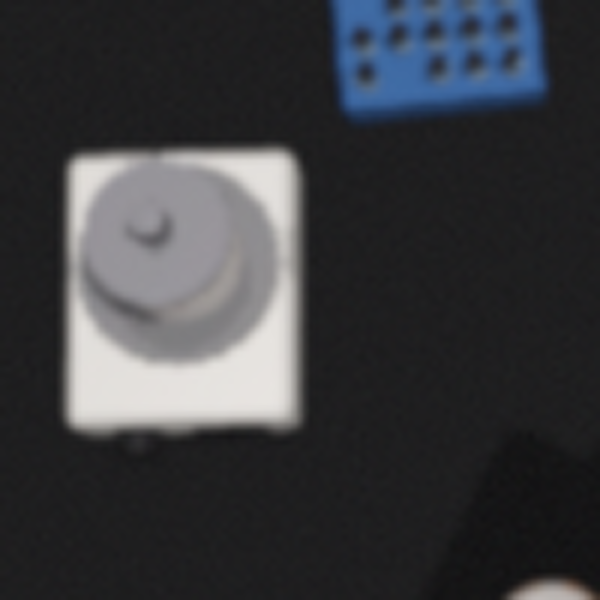

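View pics/s10.png

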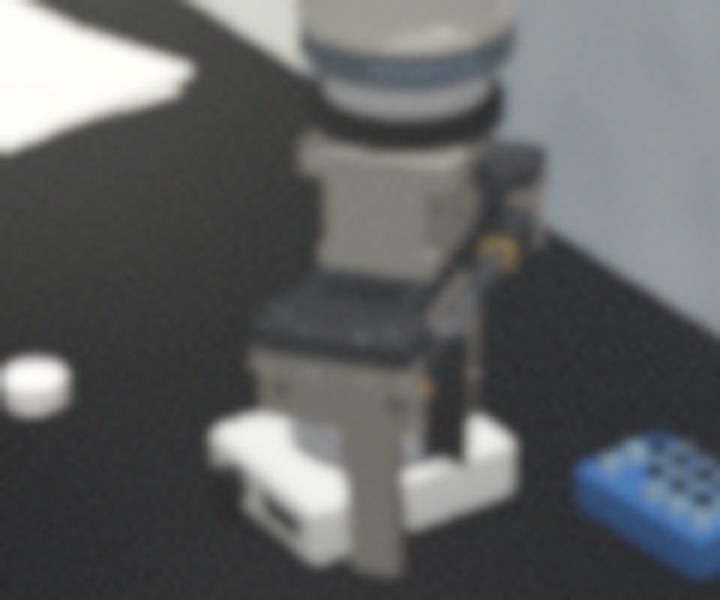

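Request:
{"method": "arm_command", "body": {"moves": [0,0,0.04,0,0,0,0.9,0,0,0.08,0,0,0,0.9,0,0,0.09,0,0,0,0.9,0,0,0.09,0,0,0,0.9,0,0,0.08,0,0,0,0.9,0,0,0.04,0,0,0,0.9,0,0,0.014,0,0,0,0.9,0,0,0,0,0,0,0.9]}}

```text
time_s: 23.42
tool_pos: [0.4364, -0.1548, 0.0891]
eef_rot: [-1.338, -2.839, 0.0]
force: [-0.6, 0.6, 0.0]
finger_gap: 0.0825
```

Request:
{"method": "arm_command", "body": {"moves": [0,0,0,0,0,0,0.8,0,0,0,0,0,0,0.6,0,0,0,0,0,0,0.4,0,0,0,0,0,0,0.4,0,0,0,0,0,0,0.4,0,0,0,0,0,0,0.4,0,0,0,0,0,0,0.4,0,0,0,0,0,0,0.4], "force": 25}}

```text
time_s: 24.08
tool_pos: [0.4374, -0.1562, 0.091]
eef_rot: [1.342, 2.839, 0.0]
force: [1.1, 0.5, 7.2]
finger_gap: 0.0495
```

```bash
python3 -c "
from h import *
go(.4367,-.1555,.15)
"
```

```text
t 24.08 pos [ 0.4374 -0.1562  0.091 ] xang 129.41 zax [ 1.4e-03 -4.0e-04 -1.0e+00] gap 0.0495 F [1.1 0.5 7.2] j [-0.35  0.31  2.09  0.    0.75 -1.03]
total scaled [ 2.200e-03 -1.000e-04 -1.476e-01] rows 2.0 dworld [-0.0007  0.0007  0.059 ]
```

Request:
{"method": "arm_command", "body": {"moves": [0,0,-0.02,0,0,0,0.4,0,0,-0.04,0,0,0,0.4,0,0,-0.05,0,0,0,0.4,0,0,-0.04,0,0,0,0.4,0,0,0,0,0,0,0.4,0,0,0,0,0,0,0.4]}}

```text
time_s: 24.58
tool_pos: [0.437, -0.1562, 0.1508]
eef_rot: [1.342, 2.839, 0.0]
force: [-0.2, -0.7, -2.5]
finger_gap: 0.049
```

```bash
python3 -c "
from h import *
go(.6262,-.1287,.15)
"
```

```text
t 24.58 pos [ 0.437  -0.1562  0.1508] xang 129.41 zax [ 1.5e-03 -6.0e-04 -1.0e+00] gap 0.049 F [-0.2 -0.7 -2.5] j [-0.35  0.21  2.05 -0.    0.89 -1.03]
total scaled [-0.2473  0.4091  0.0028] rows 5.0 dworld [ 0.1892  0.0275 -0.0008]
```

Request:
{"method": "arm_command", "body": {"moves": [-0.02,0.032,0,0,0,0,0.4,-0.04,0.067,0,0,0,0,0.4,-0.045,0.075,0,0,0,0,0.4,-0.045,0.075,0,0,0,0,0.4,-0.045,0.075,0,0,0,0,0.4,-0.035,0.057,0,0,0,0,0.4,-0.017,0.028,0,0,0,0,0.4,0,0,0,0,0,0,0.4]}}

```text
time_s: 25.25
tool_pos: [0.6278, -0.1277, 0.1483]
eef_rot: [-1.34, -2.841, -0.0]
force: [-0.4, -0.2, -1.7]
finger_gap: 0.0494
```

Request:
{"method": "arm_command", "body": {"moves": [0,0,0.03,0,0,0,0.4,0,0,0.04,0,0,0,0.4,0,0,0.02,0,0,0,0.4,0,0,0,0,0,0,0.4,0,0,0,0,0,0,0.4,0,0,0,0,0,0,0.4]}}

```text
time_s: 25.75
tool_pos: [0.6256, -0.1287, 0.1146]
eef_rot: [1.343, 2.84, -0.0]
force: [-0.0, -0.4, -1.4]
finger_gap: 0.049
```

```bash
python3 -c "
from h import *
go(.6262,-.1287,.096)
shot('side','s11',(230,150,370,270),5.7)
"
```

```text
t 25.75 pos [ 0.6256 -0.1287  0.1146] xang 129.4 zax [ 1.e-04 -1.e-04 -1.e+00] gap 0.049 F [-0.  -0.4 -1.4] j [-0.21  0.5   1.7  -0.    0.95 -0.89]
total scaled [-0.0011  0.0011  0.0465] rows 1.0 dworld [ 0.0006 -0.     -0.0186]
```

View pics/s11.png

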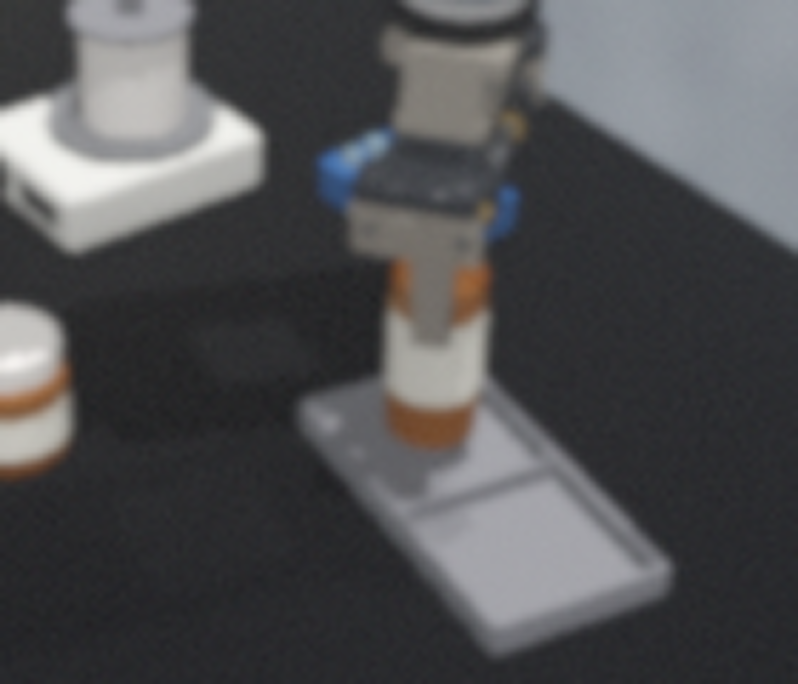

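Bottle is over the left bay. Lower to contact (~0.096).

Request:
{"method": "arm_command", "body": {"moves": [0,0,0.025,0,0,0,0.4,0,0,0.015,0,0,0,0.4,0,0,0.003,0,0,0,0.4,0,0,0,0,0,0,0.4,0,0,0,0,0,0,0.4,0,0,0,0,0,0,0.4]}}

```text
time_s: 26.3
tool_pos: [0.626, -0.1284, 0.0972]
eef_rot: [1.342, 2.84, 0.0]
force: [-0.0, -0.2, -1.4]
finger_gap: 0.0493
```

Request:
{"method": "arm_command", "body": {"moves": [0,0,0.004,0,0,0,0.4,0,0,0,0,0,0,0.4,0,0,0,0,0,0,0.4]}}

```text
time_s: 26.55
tool_pos: [0.6258, -0.1284, 0.0955]
eef_rot: [1.342, 2.84, 0.0]
force: [0.1, 0.4, -2.3]
finger_gap: 0.0494
```

Request:
{"method": "arm_command", "body": {"moves": [0,0,0.003,0,0,0,0.4,0,0,0,0,0,0,0.4,0,0,0,0,0,0,0.4]}}

```text
time_s: 26.8
tool_pos: [0.6262, -0.1285, 0.0951]
eef_rot: [1.342, 2.84, 0.0]
force: [-1.2, 0.9, 4.8]
finger_gap: 0.0491
```

Request:
{"method": "arm_command", "body": {"moves": [0,0,-0.002,0,0,0,0.7,0,0,0,0,0,0,0.85,0,0,0,0,0,0,0.85,0,0,-0.03,0,0,0,0.85,0,0,-0.08,0,0,0,0.85,0,0,-0.1,0,0,0,0.85,0,0,-0.1,0,0,0,0.9,0,0,-0.06,0,0,0,1]}}

```text
time_s: 27.47
tool_pos: [0.6271, -0.1287, 0.2484]
eef_rot: [1.34, 2.836, 0.002]
force: [0.5, -1.0, 0.1]
finger_gap: 0.0876
```

```bash
python3 -c "
from h import *
go(.4393,.0085,.2)
"
```

```text
t 27.47 pos [ 0.6271 -0.1287  0.2484] xang 129.42 zax [ 4.6e-03 -9.0e-04 -1.0e+00] gap 0.0876 F [ 0.5 -1.   0.1] j [-0.2   0.36  1.59  0.    1.19 -0.89]
total scaled [ 0.5635 -0.1453  0.1184] rows 6.0 dworld [-0.1878  0.1372 -0.0484]
```

Request:
{"method": "arm_command", "body": {"moves": [0.0803,-0.0205,0,0,0,0,1,0.0803,-0.0205,0,0,0,0,1,0.0803,-0.0205,0,0,0,0,1,0.0803,-0.0205,0,0,0,0,1,0.0803,-0.0205,0.02,0,0,0,1,0.0803,-0.0205,0.04,0,0,0,1,0.0803,-0.0205,0.05,0,0,0,1,0,0,0.07,0,0,0,1]}}

```text
time_s: 28.13
tool_pos: [0.4351, 0.0109, 0.1722]
eef_rot: [1.341, 2.841, 0.002]
force: [0.5, 0.5, -0.0]
finger_gap: 0.092
```

Request:
{"method": "arm_command", "body": {"moves": [0,0,0,0,0,0,1,0,0,0,0,0,0,1,0,0,0,0,0,0,1,0,0,0,0,0,0,1]}}

```text
time_s: 28.47
tool_pos: [0.4405, 0.0084, 0.1727]
eef_rot: [1.342, 2.838, 0.002]
force: [0.6, 1.1, 0.6]
finger_gap: 0.092
```

```bash
python3 -c "
from h import *
go(.4393,.0085,.040)
"
```

```text
t 28.47 pos [0.4405 0.0084 0.1727] xang 129.38 zax [ 0.0026 -0.     -1.    ] gap 0.092 F [0.6 1.1 0.6] j [ 0.02  0.14  2.07 -0.    0.93 -0.67]
total scaled [ 0.0026 -0.0029  0.3317] rows 4.0 dworld [-1.200e-03  1.000e-04 -1.327e-01]
```

Request:
{"method": "arm_command", "body": {"moves": [0.001,-0.001,0.06,0,0,0,1,0,0,0.08,0,0,0,1,0,0,0.08,0,0,0,1,0,0,0.07,0,0,0,1,0,0,0.035,0,0,0,1,0,0,0,0,0,0,1,0,0,0,0,0,0,1,0,0,0,0,0,0,1]}}

```text
time_s: 29.13
tool_pos: [0.4396, 0.0087, 0.0423]
eef_rot: [1.342, 2.839, 0.001]
force: [0.5, 0.4, -0.8]
finger_gap: 0.092
```

Request:
{"method": "arm_command", "body": {"moves": [0,0,0,0,0,0,0.8,0,0,0,0,0,0,0.6,0,0,0,0,0,0,0.5,0,0,0,0,0,0,0.5,0,0,0,0,0,0,0.5,0,0,0,0,0,0,0.5,0,0,0,0,0,0,0.5,0,0,0,0,0,0,0.5], "force": 25}}

```text
time_s: 29.8
tool_pos: [0.4389, 0.009, 0.0417]
eef_rot: [1.342, 2.839, 0.001]
force: [-0.5, 0.6, 6.9]
finger_gap: 0.0633
```

Request:
{"method": "arm_command", "body": {"moves": [0,0,-0.02,0,0,0,0.5,0,0,-0.05,0,0,0,0.5,0,0,-0.07,0,0,0,0.5,0,0,-0.06,0,0,0,0.5,0,0,0,0,0,0,0.5,0,0,0,0,0,0,0.5]}}

```text
time_s: 30.3
tool_pos: [0.4388, 0.0089, 0.1222]
eef_rot: [1.341, 2.838, 0.002]
force: [0.1, 0.2, -1.1]
finger_gap: 0.0634
```

```bash
python3 -c "
from h import *
go(.6134,-.2299,.13)
"
```

```text
t 30.3 pos [0.4388 0.0089 0.1222] xang 129.42 zax [ 0.0027 -0.     -1.    ] gap 0.0634 F [ 0.1  0.2 -1.1] j [ 0.02  0.22  2.12 -0.    0.8  -0.67]
total scaled [-0.7383 -0.0419 -0.0183] rows 8.0 dworld [ 0.1746 -0.2388  0.0078]
```

Request:
{"method": "arm_command", "body": {"moves": [-0.035,-0.026,0,0,0,0,0.5,-0.068,-0.051,0,0,0,0,0.5,-0.068,-0.051,0,0,0,0,0.5,-0.068,-0.051,0,0,0,0,0.5,-0.068,-0.051,0,0,0,0,0.5,-0.068,-0.051,0,0,0,0,0.5,-0.068,-0.051,0,0,0,0,0.5,-0.035,-0.026,0,0,0,0,0.5]}}

```text
time_s: 30.97
tool_pos: [0.4481, -0.2326, 0.1196]
eef_rot: [-1.343, -2.838, 0.001]
force: [0.3, 0.2, -1.8]
finger_gap: 0.0635
```

Request:
{"method": "arm_command", "body": {"moves": [0,0,0,0,0,0.03,0.5,0,0,0,0,0,0.038,0.5,0,0,0,0,0,0.038,0.5,0,0,0,0,0,0.038,0.5,0,0,0,0,0,0.038,0.5,0,0,0,0,0,0.038,0.5,0,0,0,0,0,0.038,0.5,0,0,0,0,0,0,0.5]}}

```text
time_s: 31.63
tool_pos: [0.4478, -0.2292, 0.1195]
eef_rot: [-2.357, -2.073, 0.002]
force: [0.1, -0.5, -1.4]
finger_gap: 0.0629
```

```bash
python3 -c "
from h import *
go(.6134,-.2299,.122)
"
```

```text
t 31.63 pos [ 0.4478 -0.2292  0.1195] xang 82.66 zax [-0.0026  0.0013 -1.    ] gap 0.0629 F [ 0.1 -0.5 -1.4] j [-0.48  0.31  1.99 -0.    0.84 -0.35]
total scaled [ 0.0511  0.4108 -0.0075] rows 5.0 dworld [ 0.1656 -0.0007  0.0025]
```

Request:
{"method": "arm_command", "body": {"moves": [0.005,0.035,0,0,0,0,0.5,0.009,0.075,0,0,0,0,0.5,0.01,0.08,0,0,0,0,0.5,0.01,0.08,0,0,0,0,0.5,0.01,0.08,0,0,0,0,0.5,0.006,0.06,0,0,0,0,0.5,0,0,0,0,0,0,0.5,0,0,0,0,0,0,0.5]}}

```text
time_s: 32.3
tool_pos: [0.614, -0.2294, 0.1193]
eef_rot: [-2.347, -2.085, 0.002]
force: [-0.5, -0.8, -1.1]
finger_gap: 0.0634
```

Request:
{"method": "arm_command", "body": {"moves": [0,0,0.04,0,0,0,0.5,0,0,0.06,0,0,0,0.5,0,0,0.02,0,0,0,0.5,0,0,0,0,0,0,0.5,0,0,0,0,0,0,0.5,0,0,0,0,0,0,0.5]}}

```text
time_s: 32.8
tool_pos: [0.6142, -0.2302, 0.074]
eef_rot: [2.352, 2.081, 0.0]
force: [-0.9, 0.1, -1.2]
finger_gap: 0.0635
```

```bash
python3 -c "
from h import *
go(.6134,-.2299,.046)
shot('side','s12',(230,150,370,270),5.7)
shot('top','t12',(270,160,400,260),6)
"
```

```text
t 32.8 pos [ 0.6142 -0.2302  0.074 ] xang 83.0 zax [ 7.e-04 -3.e-04 -1.e+00] gap 0.0635 F [-0.9  0.1 -1.2] j [-0.36  0.57  1.68 -0.    0.89 -0.24]
total scaled [ 0.0006 -0.0021  0.07  ] rows 1.0 dworld [-0.0008  0.0003 -0.028 ]
```

View pics/s12.png

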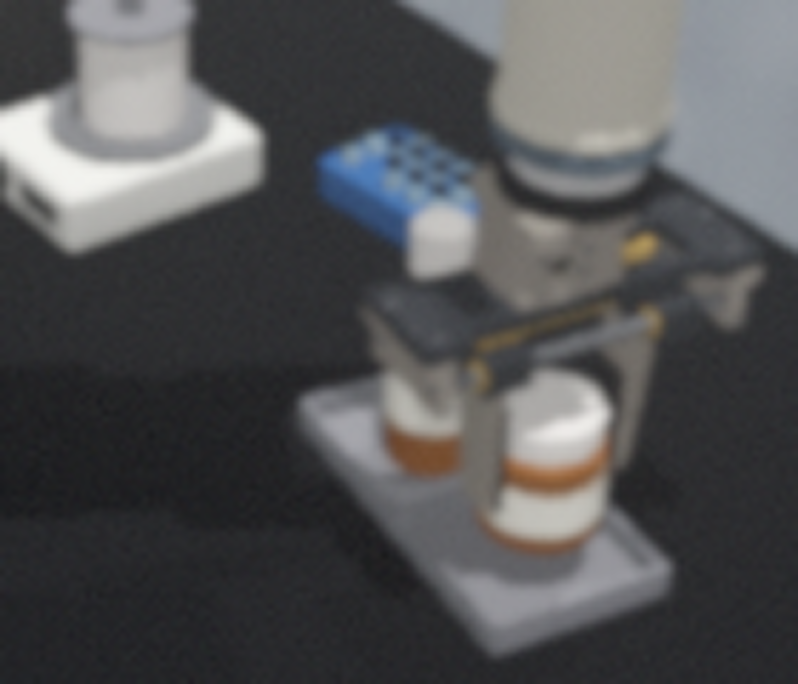

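View pics/t12.png

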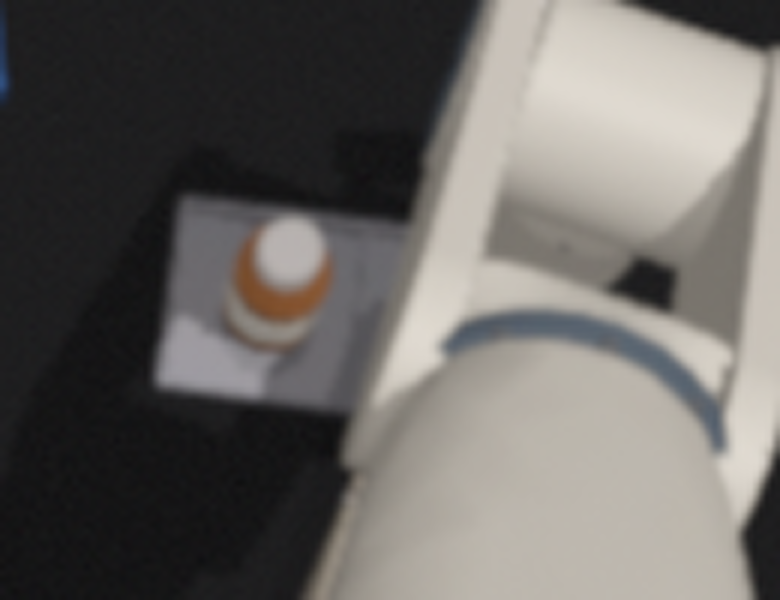

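Request:
{"method": "arm_command", "body": {"moves": [0,-0.002,0.03,0,0,0,0.5,0,0,0.025,0,0,0,0.5,0,0,0.01,0,0,0,0.5,0,0,0,0,0,0,0.5,0,0,0,0,0,0,0.5,0,0,0,0,0,0,0.5]}}

```text
time_s: 33.4
tool_pos: [0.6131, -0.2298, 0.0466]
eef_rot: [-2.353, -2.081, 0.0]
force: [-0.1, -0.3, -2.4]
finger_gap: 0.0634
```

Request:
{"method": "arm_command", "body": {"moves": [0,0,0.004,0,0,0,0.5,0,0,0,0,0,0,0.5,0,0,0,0,0,0,0.5]}}

```text
time_s: 33.65
tool_pos: [0.6135, -0.2299, 0.0455]
eef_rot: [2.353, 2.081, 0.0]
force: [0.1, 0.4, -0.2]
finger_gap: 0.0632
```

Request:
{"method": "arm_command", "body": {"moves": [0,0,0.003,0,0,0,0.5,0,0,0,0,0,0,0.5,0,0,0,0,0,0,0.5]}}

```text
time_s: 33.9
tool_pos: [0.6135, -0.2299, 0.0454]
eef_rot: [2.353, 2.081, 0.0]
force: [-2.8, 1.9, 9.9]
finger_gap: 0.0634
```

Request:
{"method": "arm_command", "body": {"moves": [0,0,-0.003,0,0,0,0.8,0,0,0,0,0,0,0.9,0,0,0,0,0,0,0.9,0,0,-0.03,0,0,0,0.9,0,0,-0.08,0,0,0,0.9,0,0,-0.1,0,0,0,0.9,0,0,-0.1,0,0,0,0.9,0,0,-0.1,0,0,0,0.9]}}

```text
time_s: 34.57
tool_pos: [0.613, -0.2297, 0.2119]
eef_rot: [-2.353, -2.081, 0.0]
force: [0.3, -0.6, 0.5]
finger_gap: 0.0826
```

Request:
{"method": "arm_command", "body": {"moves": [-0.02,-0.06,0,0,0,0,0.9,-0.04,-0.08,0,0,0,0,0.9,-0.04,-0.08,0,0,0,0,0.9,-0.04,-0.08,0,0,0,0,0.9,-0.04,-0.08,0,0,0,0,0.9,-0.04,-0.06,0,0,0,0,0.9,-0.02,-0.04,0,0,0,0,0.9,0,0,0,0,0,0,0.9]}}

```text
time_s: 35.23
tool_pos: [0.4081, -0.3024, 0.2102]
eef_rot: [-2.355, -2.078, 0.001]
force: [-0.6, -0.3, 1.1]
finger_gap: 0.0827
```

```bash
python3 -c "
from h import *
go(.6134,-.2299,.046)
shot('top','t13',(180,150,380,250),4)
shot('side','s13',(200,120,360,270),4.4)
d=np.load('pics/t13_d.npy'); v,u=np.mgrid[150:260,180:380]; u=u.ravel();v=v.ravel()
K,D,Rm,o=cam('top'); q=cv2.undistortPoints(np.c_[u,v].reshape(-1,1,2).astype(float),K,D)[:,0]
P=o+(np.c_[q[:,0],-q[:,1],-np.ones(len(q))]*d[v,u].reshape(-1,1))@Rm.T
for n,z0,z1,y0,y1 in(('cover',.119,.135,.1,.3),('knob',.145,.165,.1,.3),('bottle',.145,.165,-.2,-.05),('jar',.068,.085,-.3,-.18)):
  W=P[(P[:,2]>z0)&(P[:,2]<z1)&(P[:,1]>y0)&(P[:,1]<y1)]; print(n,len(W),W.mean(0).round(4),((W.max(0)+W.min(0))/2).round(4),np.ptp(W,0).round(3))
"
```

```text
t 35.23 pos [ 0.4081 -0.3024  0.2102] xang 82.85 zax [-8.e-04 -3.e-04 -1.e+00] gap 0.0827 F [-0.6 -0.3  1.1] j [-0.64  0.19  1.9  -0.    1.05 -0.52]
total scaled [0.2438 0.487  0.41  ] rows 7.0 dworld [ 0.2053  0.0725 -0.1642]
cover 447 [0.6417 0.2056 0.1247] [0.6419 0.2059 0.126 ] [0.072 0.074 0.013]
knob 30 [0.6415 0.2054 0.1528] [0.6418 0.2053 0.1533] [0.015 0.015 0.01 ]
bottle 91 [ 0.6244 -0.1303  0.1539] [ 0.624  -0.1295  0.1532] [0.029 0.029 0.013]
jar 270 [ 0.6137 -0.2278  0.0765] [ 0.6152 -0.229   0.0761] [0.058 0.057 0.014]
```

View pics/t13.png

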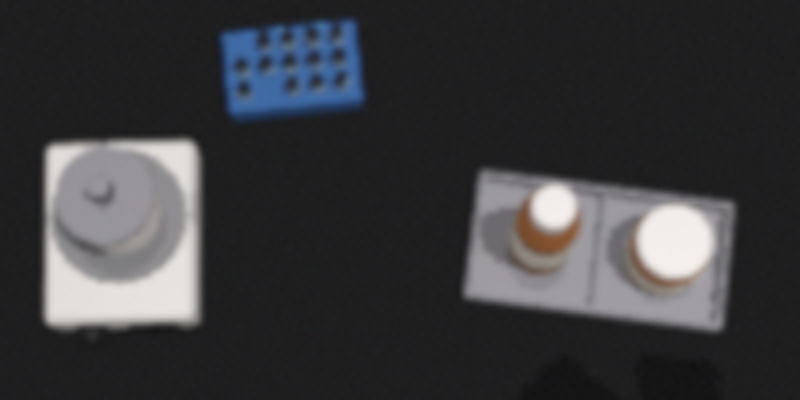

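View pics/s13.png

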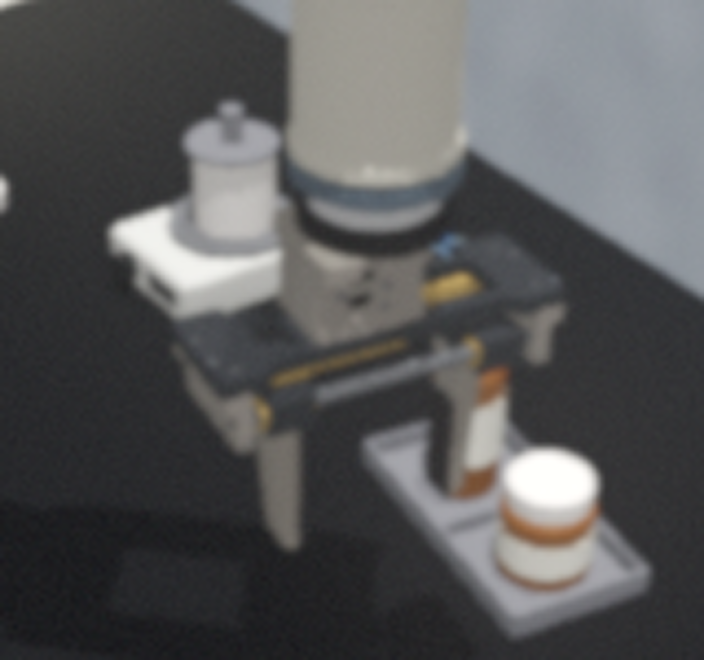

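View pics/t13_full.png

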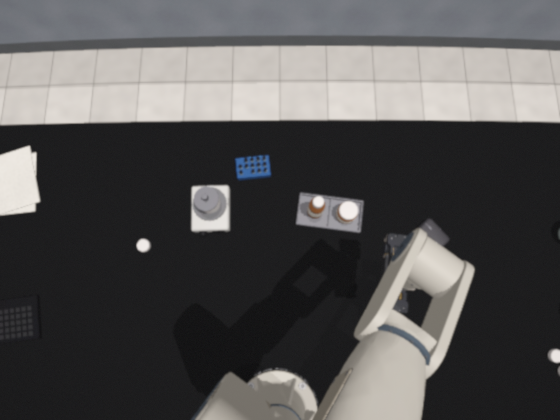

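```bash
python3 -c "
from h import *
print(ctrl.hand_in())"
```

```text
the job is handed in; nothing more can be done
None
```

The mixing station is set up and handed in, at about 35 s of the 131 s allowed. I worked in the order asked: beaker, stir bar, cover, tall bottle, jar.

- **Beaker:** it stands on the stirrer plate, within about 2 mm of the plate's centre by the camera.
- **Stir bar:** I let it drop about 3 cm into the beaker, because the gripper's finger blocks would have hit the rim any lower. The picture taken before the cover went on shows it lying on the beaker floor.
- **Cover:** its disc measured 125 mm above the bench, which is the height for a fully seated cover. It sits up to about 3 mm off the beaker's centre, within the 4.5 mm of play in the fit.
- **Bottle and jar:** the bottle stands in the bay next to the stirrer and the jar in the other. Both are upright and within about 3 mm of their bay centres.
- **Bystanders:** the vial rack and spare cap look unmoved in the last pictures. The mouse was partly hidden by the arm there, but the arm never went down near it.

No check failed. Where the two cameras gave different positions, it was mostly by 2–4 mm and at worst about 5 mm. The largest contact force I read was about 14 N, when setting the beaker down.

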